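# Load specimen pots into the locked reader tray

### The arm

A 6-joint arm with a two-finger parallel gripper is mounted at the origin on the work surface. World frame = base frame: x ahead of the robot, y to its left, z up, the work surface at z = 0. Lengths are in m, angles in rad, forces in N, time in s.
With the tool pointing down it reaches from about 0.35 to 0.775 m from the base axis. Payload 7.3 kg.
Tool frame: the origin (TCP) lies midway between the tips of the shut fingers; the grasp point (between the pads) lies 19 mm behind it; z points along the fingers, y is the direction in which the jaws open and shut (so a half turn about z gives the same grasp; the last joint's range is limited). The gripper opens to 92 mm and grips with 3 to 60 N. Pads are 19 mm wide; open, the fingers measure 130 mm over their backs; the gripper's body (75 mm by 190 mm) begins 47 mm behind the grasp point.
Start: joints at [-1.302, 0.342, 1.524, -0, 1.275, -0.146], TCP at [0.212, -0.48, 0.227] pointing down, gripper open.
Joint ranges: [-2.53, 2.53], [-0.77, 2.02], [0.04, 2.7], [-1, 4.14], [0.28, 2.66], [-3.11, 3.11]. Speed limits (rad/s): [2.57, 2.57, 3.14, 3.14, 3.14, 3.14].

### API

Orientations are given as [roll, pitch, yaw] about the fixed x, y, z axes, in that order (R = Rz(yaw) Ry(pitch) Rx(roll)).
In Python, from cell import status, eyes, job gives the robot as it stands.
- The arm moves only by the tool jog_arm, never from a script. Its argument "series" is a list of rows, each a list of 3 entries, a list of its own where there are three numbers: the gripper command: -1 is shut, 1 is fully open, values between are in proportion, then the shift along the tool's x, y, z in m, then the turn, a rotation vector about the tool's x, y, z in rad. In form: [[grip, [x, y, z], [ax, ay, az]], ...]. A call has 1 to 12 rows; each row is the pose to reach, as a shift and turn from the pose commanded when the call began, along the tool's axes at that moment; what a row does not reach only later rows make up. A row lasts 1/12 s, in which the tool goes at most 41.7 mm and 7.16 degrees, less where a joint would pass 70% of its speed; a pose out of reach is approached as far as the arm can. A call with a gripper value outside its range is refused whole. The fingers move at their own pace and stop on an object; "squeeze" is the grip in N (left out, the last holds). Time passes only in rows, so rows that repeat a pose let the fingers close. It gives the time, the measured TCP pose, the force and the opening at its end, in the units of the state.
- status.observe(): the state, without advancing time (a new reading comes with each control period).
- eyes.read_camera(name): name is "side" or "top"; returns a dict with "img" (420x560x3 uint8, red, green, blue), "range_z" (420x560 float32, m along the optical axis (not along the pixel's ray), 0 where there is no reading), "camera_matrix" (3x3 intrinsics, pixels), "k1" (the pictures are not rectified: a ray, as slopes to the right and down, at radius r is drawn at 1 + k1 r^2 times it, then the intrinsics apply), "T" (4x4, takes a point from camera to world coordinates). Camera axes: x right, y down, z forward; pixel columns grow to the right and rows downward; lengths in m; the calibration is good to about 2 mm. A picture is of the moment at which its call begins.
- job.hand_in(): hands the job in, once; it reports no verdict.
The state is a dict: "time": time; "qpos": joint angles; "qvel": joint speeds; "joint_efforts": joint torques, N m; "tool_pos": TCP position; "tool_rot": TCP orientation; "contact_force": force on the tool from outside, world axes, zero at the start; "torque": the same for the moment, N m; "opening": finger opening in m.
Only numpy, scipy, OpenCV 4.12 (cv2) and the standard library are available. Lean on these libraries where they do the work, as an engineer would, in place of code of your own. Each camera call takes 0.05 s, during which the arm holds its last target.

### The job

Book in the specimen pots: pull up the reader's spring-loaded lock screw and wind it right out so that it stays up, then draw the tray fully out and stand every specimen pot upright in a row across the tray, each with its bar code facing the scanner. Push the tray fully home and wind the screw back until it snaps down and locks the tray; the codes must still face the scanner squarely. Keep the pots upright and leave the other things on the worktop alone.

Things in the scene. Friction and masses are not known exactly. Their poses are not given: they have to be found in the camera images.
- reader: Specimen-pot reader, fixed; open above. Origin on the worktop; x points from the tray's pull to the scanner (away from the robot), y left along the scanner, z up. White base 30 mm high, x -90..110, y -197..137 mm. Grey scanner block at the back, x 62..114, y -137..137 mm, top 73 mm up. Aluminium lock bracket at the right front, x -67..-23, y -195..-131 mm, top 70 mm up.
- window (a point): Middle of the dark window, 250 mm wide and 24 mm high, on the face of the scanner block that looks to the tray (the reader's -x), 58 mm above the worktop. It reads straight ahead over its whole width.
- tray (a joint): How far the tray is drawn out along the reader's -x, m: 0 home at the scanner, 0.090 fully out (end stops). About 2 N of friction; it stays where it is left. While the lock screw is down, its pin stands in the tray's side rail and the tray has 2 mm of play; the pin is clear once raised 8 mm. Let down with the tray not home, the pin only rests on the rail.
- tray_row (a point): On the floor of the flat steel tray (37 mm above the worktop), middle of the line along y where pots stand; moves with the tray; axes as the reader's. The floor reaches 83 mm in front (-x) of it. Wire side rails, top 28 mm above the floor, 118 mm to either side; back lip 13 mm high, 44 mm behind. Three pots fit 80 mm apart (y -80, 0, 80). With the tray home it is 54 mm in front of the window.
- tray_pull (a point): Middle of the top edge of the tray's upright black pull, a plate 10 mm thick (along the reader's x) and 76 mm wide, top 78 mm above the worktop, 41 mm above the tray floor; both faces are free, so it can be pinched from above. It is 88 mm in front of (-x) the row.
- lock_pull (a joint): How far the lock screw is raised, m: 0 down (locked). A spring pushes it down, 3.5 N at 0, 7.5 N at 0.0105. Pulled straight up it stops at about 0.0115; between 0.0095 and there turning catches its thread. Wound fully out it stays up by itself at about 0.011.
- lock_turn (a joint): Turn of the lock screw, rad, anticlockwise from above: 0 keyed (cannot turn while down), 4.5 fully out (end stop). When pulled up, turning runs it on to a coarse thread with 3 mm of end play that lifts it 0.8 mm per rad; let the hand rise. Past 0.5 rad it stays where left. Wound back clockwise to 0 it leaves the thread and the spring snaps it down. Takes under 0.1 N m.
- knob_top (a point): Centre of the top face of the lock screw's round fluted black knob: 36 mm across, 30 mm high, axis upright, top 103 mm above the worktop when down, underside 3 mm above the bracket. The black line on its top points to the reader's -x when down. Moves with the screw; its x and y axes turn with it.
- pot1: Specimen pot: closed, upright, round, white plastic, 56 mm across, 66 mm tall with its grey screw cap (57 mm across, the top 16 mm), 0.13 kg. Origin at the centre of its underside, z up; x points out through the middle of its bar-code label (white, black bars). A paper seal strip 14 mm wide runs from the middle of the cap over the rim on the code side. May be absent.
- pot2: Specimen pot: closed, upright, round, white plastic, 56 mm across, 66 mm tall with its grey screw cap (57 mm across, the top 16 mm), 0.13 kg. Origin at the centre of its underside, z up; x points out through the middle of its bar-code label (white, black bars). A paper seal strip 14 mm wide runs from the middle of the cap over the rim on the code side. May be absent.
- pot3: Specimen pot: closed, upright, round, white plastic, 56 mm across, 66 mm tall with its grey screw cap (57 mm across, the top 16 mm), 0.13 kg. Origin at the centre of its underside, z up; x points out through the middle of its bar-code label (white, black bars). A paper seal strip 14 mm wide runs from the middle of the cap over the rim on the code side. May be absent.
- pot4: Specimen pot: closed, upright, round, white plastic, 56 mm across, 66 mm tall with its grey screw cap (57 mm across, the top 16 mm), 0.13 kg. Origin at the centre of its underside, z up; x points out through the middle of its bar-code label (white, black bars). A paper seal strip 14 mm wide runs from the middle of the cap over the rim on the code side. May be absent.
- cassette: Bystander: open steel instrument tray, 200 x 130 x 35 mm, with four instruments, on the left. Leave it where it is.
- gauze_pack: Bystander: white square pack with a blue band, 100 x 100 x 35 mm, on the right. Leave it where it is.
- tape_roll: Bystander: white roll of tape lying flat, 80 mm across, 25 mm high, near the robot. Leave it where it is.
- scissors: Bystander: steel surgical scissors lying flat, 160 mm long, 8 mm high, near the robot. Leave it where it is.
Mind the look-alikes: they are no part of the job. Leave any blue or green look-alike of the pot1 alone.

How it is judged:
On the way, in this order (a step that is already met when the one before it is completed fails the run):
1. the lock screw has been pulled up and wound right out (value of joint lock_turn above 4 rad and value of joint lock_pull above 0.0095 m), for 0.3 s.
2. the tray is drawn fully out (value of joint tray above 0.08 m), for 0.2 s.
3. all pots stand on the tray while it is out (value of joint tray above 0.05 m and x of pot1 in the frame of tray_row between -0.045 and 0.025 m and y of pot1 in the frame of tray_row between -0.105 and 0.105 m and z of pot1 in the frame of tray_row between -0.006 and 0.006 m and angle between each of pot1, pot2, pot3, pot4's own z axis and vertical below 0.15 rad and x of pot2 in the frame of tray_row between -0.045 and 0.025 m and y of pot2 in the frame of tray_row between -0.105 and 0.105 m and z of pot2 in the frame of tray_row between -0.006 and 0.006 m and x of pot3 in the frame of tray_row between -0.045 and 0.025 m and y of pot3 in the frame of tray_row between -0.105 and 0.105 m and z of pot3 in the frame of tray_row between -0.006 and 0.006 m and x of pot4 in the frame of tray_row between -0.045 and 0.025 m and y of pot4 in the frame of tray_row between -0.105 and 0.105 m and z of pot4 in the frame of tray_row between -0.006 and 0.006 m), for 0.3 s.
4. the tray is pushed home (value of joint tray below 0.005 m), for 0.2 s.
At the end, for the whole second after the job is handed in: The tray is home (within 5 mm) with the lock screw down (within 3 mm), and every pot stands upright and still on the tray, from 45 mm in front of the row's line to 25 mm behind it, its bar code facing the scanner within 20 degrees (value of joint tray below 0.005 m and value of joint lock_pull below 0.003 m and x of pot1 in the frame of tray_row between -0.045 and 0.025 m and y of pot1 in the frame of tray_row between -0.105 and 0.105 m and z of pot1 in the frame of tray_row between -0.006 and 0.006 m and angle between each of pot1, pot2, pot3, pot4's own z axis and vertical below 0.15 rad and angle between the x axis of each of pot1, pot2, pot3, pot4 and the x axis of reader, either way round below 0.35 rad and x of window in the frame of pot1 above 0 m and linear speed of each of pot1, pot2, pot3, pot4 below 0.02 m/s and x of pot2 in the frame of tray_row between -0.045 and 0.025 m and y of pot2 in the frame of tray_row between -0.105 and 0.105 m and z of pot2 in the frame of tray_row between -0.006 and 0.006 m and x of window in the frame of pot2 above 0 m and x of pot3 in the frame of tray_row between -0.045 and 0.025 m and y of pot3 in the frame of tray_row between -0.105 and 0.105 m and z of pot3 in the frame of tray_row between -0.006 and 0.006 m and x of window in the frame of pot3 above 0 m and x of pot4 in the frame of tray_row between -0.045 and 0.025 m and y of pot4 in the frame of tray_row between -0.105 and 0.105 m and z of pot4 in the frame of tray_row between -0.006 and 0.006 m and x of window in the frame of pot4 above 0 m); the robot touches nothing.
It fails at once if a bystander (instrument tray, gauze pack, tape roll, scissors) is moved more than 30 mm (distance of any of cassette, gauze_pack, tape_roll, scissors from where it was at the start of the episode above 0.03 m).
It fails at once if a pot is tipped over (angle between any of pot1, pot2, pot3, pot4's own z axis and vertical above 0.8 rad).
Of pot1, pot2, pot3, pot4 only 2 to 3 are there at a start; the rules pass over those that are not, and their reading is None.
At some moment in a run one of pot1, pot2, pot3, pot4 may be knocked a few centimetres aside while the robot is not near it.
It also fails if it takes over 210 s, if anything falls off the work surface, if the arm or the gripper's body presses on something with over 40 N, if the wrist force passes 120 N, or if a joint passes its speed limit or range.

## Working session

There is one attempt and no reset: what is moved stays moved. The work goes in short steps, Python scripts to look and compute and a tool call to move; the robot and the scene stay as the last step left them, time stands still between calls to the robot, and variables do not carry over. Pictures are saved under pics/ and viewed, and the job is handed in when it is done.

Besides the shell and the picture viewer there is one more tool, called in YAML: its name, and indented under it one key for each argument. jog_arm: Moves the arm, as the interface text tells. Its arguments: {"type":"object","properties":{"series":{"type":"array","items":{"type":"array"}},"squeeze":{"type":"number"}},"required":["series"]}

```bash
ls; mkdir -p pics; python3 - <<'E'
from cell import status, eyes, job
import cv2
print(status.observe())
for n in ("top","side"):
    d=eyes.read_camera(n)
    cv2.imwrite(f"pics/{n}0.png",d["img"][:,:,::-1])
    print(n,d["camera_matrix"],d["k1"],d["T"])
E
```

```text
pics
{'time': 0.0, 'qpos': array([-1.30199805e+00,  3.42727806e-01,  1.52499669e+00, -2.85844937e-05,
        1.27538856e+00, -1.45990728e-01]), 'qvel': array([ 0.00241401, -0.00039405, -0.00257879, -0.00018322, -0.0007075 ,
        0.00079382]), 'joint_efforts': array([ 8.67602284e-05, -4.31247103e+01, -2.44224751e+01,  7.18830898e-02,
        5.61777223e-02, -1.28199981e-04]), 'tool_pos': array([ 0.21148379, -0.48008733,  0.22604941]), 'tool_rot': array([-3.14008445e+00, -1.94134149e-04,  4.14797198e-01]), 'contact_force': array([-0.63919268,  0.75486671, -0.49278658]), 'torque': array([0.0198762 , 0.04026439, 0.00083878]), 'opening': 0.09179823744842053}
top [[444.17880077   0.         273.53797435]
 [  0.         444.17880077 210.14718266]
 [  0.           0.           1.        ]] 0.0077127925412790255 [[-0.01833502 -0.98903764  0.14652089  0.34331353]
 [-0.9996409   0.02099791  0.01664809 -0.02453061]
 [-0.01954222 -0.14616303 -0.98906748  1.3104721 ]
 [ 0.          0.          0.          1.        ]]
side [[490.48471444   0.         277.69108311]
 [  0.         490.48471444 208.04308594]
 [  0.           0.           1.        ]] 0.006336249002339494 [[-0.96357685 -0.16694113  0.20892655  0.19154286]
 [-0.26741422  0.59256248 -0.75984166  1.23385253]
 [ 0.00304679 -0.78803577 -0.61562192  1.08591574]
 [ 0.          0.          0.          1.        ]]
```

View pics/top0.png

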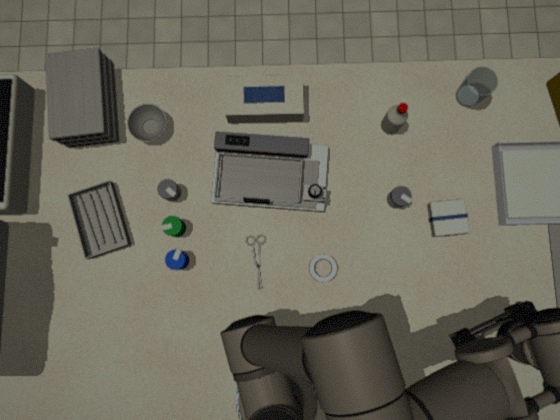

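View pics/side0.png

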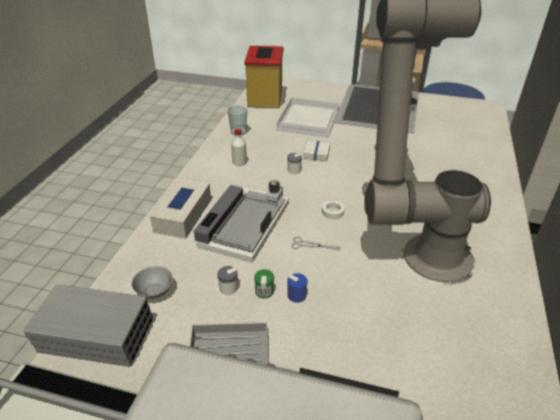

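```bash
cat > h.py <<'E'
import numpy as np, cv2
from cell import status, eyes, job
def cam(n):
    d=eyes.read_camera(n); d["name"]=n; return d
def ray(d,uv):
    K=d["camera_matrix"]; k1=d["k1"]
    uv=np.array(uv,float).reshape(-1,1,2)
    s=cv2.undistortPoints(uv,K,np.array([k1,0,0,0,0.]))[:,0]
    R=d["T"][:3,:3]
    return d["T"][:3,3], np.c_[s,np.ones(len(s))]@R.T
def plane(d,uv,z):
    o,r=ray(d,uv); t=(z-o[2])/r[:,2]
    return o+r*t[:,None]
def proj(d,P):
    P=np.array(P,float).reshape(-1,3); Ti=np.linalg.inv(d["T"])
    return cv2.projectPoints(P,cv2.Rodrigues(Ti[:3,:3])[0],Ti[:3,3],d["camera_matrix"],np.array([d["k1"],0,0,0,0.]))[0][:,0]
def crop(d,x0,y0,x1,y1,s,fn):
    c=d["img"][y0:y1,x0:x1,::-1]; cv2.imwrite(fn,cv2.resize(c,None,fx=s,fy=s,interpolation=cv2.INTER_CUBIC))
def xyz(d):
    h,w=d["range_z"].shape
    vv,uu=np.mgrid[0:h,0:w]
    o,r=ray(d,np.stack([uu,vv],-1).reshape(-1,2))
    return (o+r*d["range_z"].reshape(-1,1)).reshape(h,w,3)
E
python3 - <<'E'
from h import *
t=cam("top"); s=cam("side")
crop(t,205,120,335,220,6,"pics/t1.png")
crop(s,190,170,300,260,7,"pics/s1.png")
a=cv2.resize(t["img"][170:210,150:190,::-1],(390,390),interpolation=cv2.INTER_CUBIC)
b=cv2.resize(t["img"][177:217,381:421,::-1],(390,390),interpolation=cv2.INTER_CUBIC)
cv2.imwrite("pics/p1.png",np.hstack([a,b]))
X=xyz(t)
for uv in [(169,187),(401,194),(315,190),(265,180),(250,140),(258,200),(174,225),(323,160)]:
    print(uv,X[uv[1],uv[0]].round(4))
E
```

```text
(169, 187) [0.6006 0.2943 0.0682]
(401, 194) [ 0.5666 -0.3657  0.0639]
(315, 190) [ 0.5755 -0.1195  0.1055]
(265, 180) [0.6229 0.0205 0.0315]
(250, 140) [0.7312 0.0602 0.0778]
(258, 200) [0.5558 0.0395 0.0775]
(174, 225) [0.491  0.2786 0.0671]
(323, 160) [ 0.6804 -0.1522  0.0277]
```

View pics/t1.png

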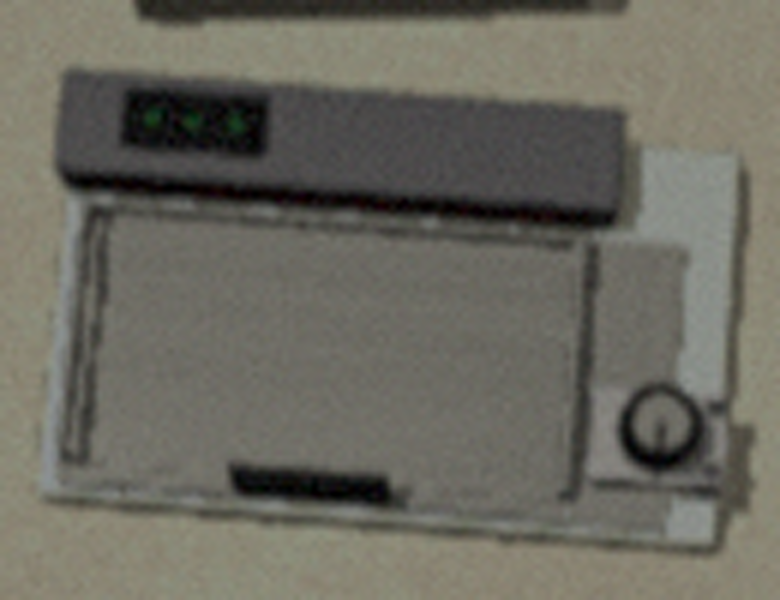

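View pics/s1.png

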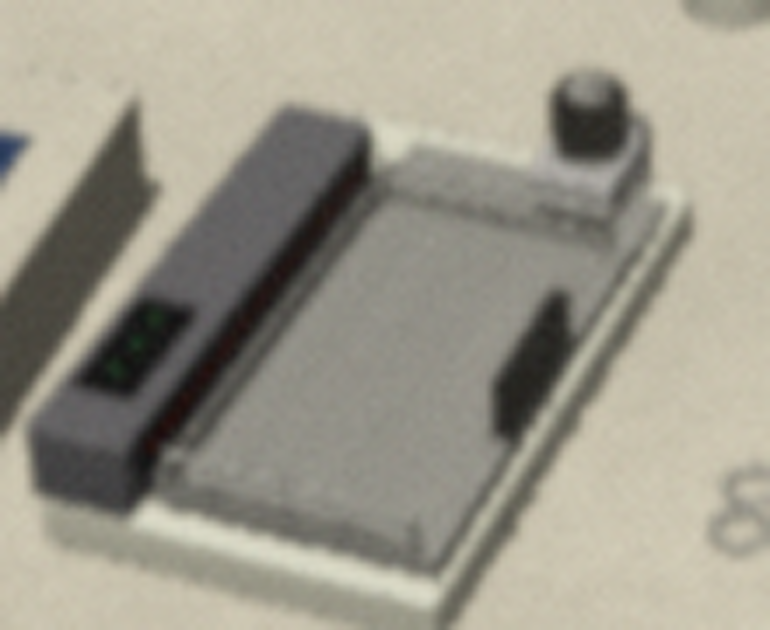

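View pics/p1.png

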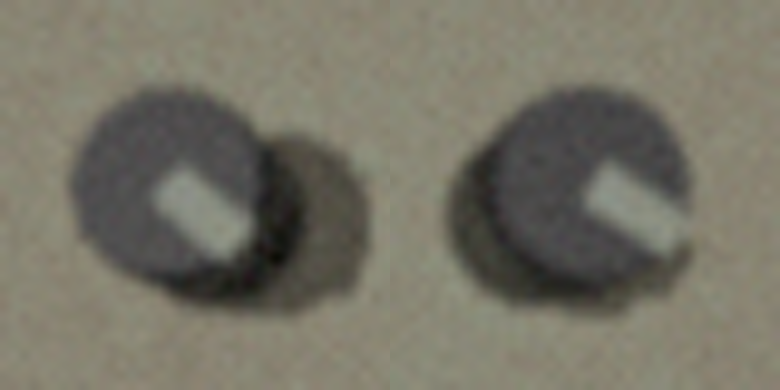

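```bash
python3 - <<'E'
from h import *
t=cam("top"); s=cam("side")
cr=lambda u,v:(205+(u+.5)/6-.5,120+(v+.5)/6-.5)
P=plane(t,[cr(44,492),cr(715,545),cr(740,155)],0.03); print("base FL FR BR",P.round(4))
print("lens",np.linalg.norm(P[0]-P[1]),np.linalg.norm(P[1]-P[2]))
S=plane(t,[cr(68,70),cr(622,112),cr(620,215),cr(62,175)],0.073); print("scan BL BR FR FL",S.round(4))
print("knob",plane(t,[cr(660,424)],0.103).round(4))
print("pull L R",plane(t,[cr(230,465),cr(385,478)],0.078).round(4))
# knob by two views
g=lambda u,v:(190+(u+.5)/7-.5,170+(v+.5)/7-.5)
print("knob side",plane(s,[g(592,92)],0.103).round(4))
# fit reader pose: model pts
M=np.array([[-90,137],[-90,-197],[110,-197],[114,137],[114,-137],[62,-137],[62,137]])/1000
W=np.r_[P,S][:,:2]
mc,wc=M.mean(0),W.mean(0)
H=(M-mc).T@(W-wc); a=np.arctan2(H[0,1]-H[1,0],H[0,0]+H[1,1])
R=np.array([[np.cos(a),-np.sin(a)],[np.sin(a),np.cos(a)]]); o=wc-R@mc
print("yaw",a,"o",o,"res mm",((W-(M@R.T+o))*1000).round(1).tolist())
print("knob in reader",(plane(t,[cr(660,424)],0.103)[0,:2]-o)@R)
print("pull in reader",(plane(t,[cr(230,465),cr(385,478)],0.078)[:,:2]-o)@R)
# pots
for (u,v) in [(168,189),(401,196)]:
    sub=t["img"][v-22:v+22,u-22:u+22].astype(int)
    X=xyz(t)[v-22:v+22,u-22:u+22]
    m=(X[...,2]>0.056)&(X[...,2]<0.08)
    ys,xs=np.nonzero(m)
    c,r=cv2.minEnclosingCircle(np.c_[xs,ys].astype(np.float32))
    cen=np.array([xs.mean()+u-22,ys.mean()+v-22])
    w=m&(sub.min(-1)>np.percentile(sub[m].min(-1),80))
    w2=m&(sub.min(-1)>115)
    print("cap",plane(t,[cen],0.066).round(4),plane(t,[[c[0]+u-22,c[1]+v-22]],0.066).round(4),r,m.sum())
    hh=sub[m].min(-1); print(np.percentile(hh,[10,50,80,90,97]))
    T=t.copy()
    ys,xs=np.nonzero(w2); print(len(xs))
    q=plane(t,np.c_[xs+u-22,ys+v-22],0.066)[:,:2]
    d=q.mean(0)-plane(t,[cen],0.066)[0,:2]
    print("strip dir",np.arctan2(d[1],d[0]),np.linalg.norm(d))
    crop(t,u-22,v-22,u+22,v+22,8,"pics/c%d.png"%u)
print(status.observe()["time"])
E
```

```text
base FL FR BR [[ 0.5622  0.1771  0.03  ]
 [ 0.5291 -0.149   0.03  ]
 [ 0.7239 -0.1681  0.03  ]]
lens 0.32776867762990813 0.19574270920972583
scan BL BR FR FL [[ 0.7614  0.1591  0.073 ]
 [ 0.7338 -0.1075  0.073 ]
 [ 0.683  -0.1051  0.073 ]
 [ 0.7091  0.162   0.073 ]]
knob [[ 0.5753 -0.1186  0.103 ]]
pull L R [[0.565  0.0819 0.078 ]
 [0.5572 0.0091 0.078 ]]
knob side [[ 0.5754 -0.1142  0.103 ]]
yaw -0.09862899886737155 o [0.63530742 0.0360178 ] res mm [[3.0, -4.1], [2.8, 2.2], [-1.5, 2.8], [-0.9, -2.0], [-1.4, 4.0], [-0.5, 1.4], [-1.4, -4.3]]
knob in reader [-0.04447786 -0.15974201]
pull in reader [[-0.0745072   0.03875668]
 [-0.07508479 -0.03444975]]
cap [[0.5958 0.3006 0.066 ]] [[0.5954 0.3004 0.066 ]] 10.249753952026367 327
[ 69.6  78.   91.  120.8 131. ]
40
strip dir -2.249575596819942 0.012701746241446151
cap [[ 0.5605 -0.3641  0.066 ]] [[ 0.5591 -0.3641  0.066 ]] 10.800614356994629 341
[ 57.   72.   87.  119.  129.8]
39
strip dir -1.972817109722663 0.014631803060780641
0.3
```

```bash
cat >> h.py <<'E'
def go(x,y,z,yaw,grip=None):
    """print tool-frame shift & turn from the present pose to target"""
    from scipy.spatial.transform import Rotation as Ro
    st=status.observe()
    Rt=Ro.from_euler('xyz',st["tool_rot"])
    Rg=Ro.from_euler('xyz',[np.pi,0,yaw])
    d=Rt.inv().apply(np.array([x,y,z])-st["tool_pos"])
    rv=(Rt.inv()*Rg).as_rotvec()
    print("shift",d.round(4).tolist(),"turn",rv.round(3).tolist(),"dist",np.linalg.norm(d).round(3))
    print("pos",st["tool_pos"].round(4),"rot",st["tool_rot"].round(3),"F",st["contact_force"].round(1),"M",st["torque"].round(2),"op",round(st["opening"],4),"t",round(st["time"],2),"q",st["qpos"].round(2))
E
python3 - <<'E'
from h import *
t=cam("top"); s=cam("side")
for d,(u,v) in ((t,(315,190)),(s,(274,188))):
    X=xyz(d)[v-20:v+20,u-20:u+20]
    m=(X[...,2]>0.095)&(X[...,2]<0.118)
    ys,xs=np.nonzero(m); 
    c=np.array([xs.mean()+u-20,ys.mean()+v-20]); c2,r=cv2.minEnclosingCircle(np.c_[xs,ys].astype(np.float32))
    print(m.sum(),plane(d,[c],0.103).round(4),plane(d,[[c2[0]+u-20,c2[1]+v-20]],0.103).round(4),r)
    dk=d["img"][v-14:v+14,u-14:u+14].max(-1)
    if d is t: print(dk[4:26,2:26])
go(0.5755,-0.1175,0.2,-0.933)
E
```

```text
145 [[ 0.5742 -0.1192  0.103 ]] [[ 0.5745 -0.1193  0.103 ]] 6.8657636642456055
[[ 66 104 111 108 108 108 108 109 109 107 106 110 107 104 112 139 144 145
  138 142 145 145 124  83]
 [ 73  99 110 108 105 110 106 110 105 106 107 109 114 103 112 139 142 143
  135 139 144 144 129  85]
 [ 83 103 107 106 107 109 107 107 107 107 109 107 106 110 108 134 145 143
  144 140 142 141 128  79]
 [ 95 104 109 109 107 110 109 107 104  92  92  94  93  89 102 127 144 141
  136 142 147 143 127  88]
 [ 98 108 114 117 120 117 116 106  88  74  57  55  53  58  73 103 137 138
  143 145 144 136 127  91]
 [ 91 118 127 125 124 128 118  82  51  48  45  70  63  59  47  63 110 119
  139 130 139 138 122  89]
 [ 82 126 130 133 126 125 104  59  44  69  89 103 108  91  72  52  59  81
  120 120 110 107  99  84]
 [ 82 122 129 131 128 111  74  39  72 103 104 112 113 108 100  83  49  49
   97 101  78  62  63  82]
 [ 87 123 130 133 124  89  41  43  86 109 115 112 106 113 111 101  73  39
   56  88  66  61  69  88]
 [ 91 127 131 133 125  71  39  59  99 112 106 103 101 104 108 106  87  43
   45  80  95  96  96  93]
 [ 94 127 1
[... 799 characters left out ...]
122 129 127 130 130 129 131 118 107  90  68  49  59  54  69  70  79  84
   90  72  59  71  98  81]
 [110 111 102 108 108 107 111 116 110 111  96  85  93  94  98 101 102 100
  108  98  78  87  89  86]
 [ 90  71  62  71  66  65  68  77  87  91  90  89 104 107 105  98 104 101
  102  94  93  93  93  77]
 [102  92  82  84  77  82  75  81  86  79  78  86  86  84  75  74  68  69
   55  58  62  67  79  79]]
62 [[ 0.5754 -0.1078  0.103 ]] [[ 0.5754 -0.1061  0.103 ]] 5.500100135803223
shift [0.4793, -0.1855, 0.0267] turn [-0.0, 0.0, 1.348] dist 0.515
pos [ 0.2116 -0.4804  0.2266] rot [-3.141 -0.     0.415] F [-0.   0.4 -0.2] M [-0.   -0.05  0.02] op 0.0918 t 0.4 q [-1.3   0.34  1.52  0.    1.28 -0.15]
```

jog_arm:
  series:
    - [1,[0.479,-0.186,0.027],[0,0,1.348]]
    - [1,[0.479,-0.186,0.027],[0,0,1.348]]
    - [1,[0.479,-0.186,0.027],[0,0,1.348]]
    - [1,[0.479,-0.186,0.027],[0,0,1.348]]
    - [1,[0.479,-0.186,0.027],[0,0,1.348]]
    - [1,[0.479,-0.186,0.027],[0,0,1.348]]
    - [1,[0.479,-0.186,0.027],[0,0,1.348]]
    - [1,[0.479,-0.186,0.027],[0,0,1.348]]
    - [1,[0.479,-0.186,0.027],[0,0,1.348]]
    - [1,[0.479,-0.186,0.027],[0,0,1.348]]
    - [1,[0.479,-0.186,0.027],[0,0,1.348]]
    - [1,[0.479,-0.186,0.027],[0,0,1.348]]
  squeeze: 20

```text
time: 1.4
tool_pos: [0.5288, -0.164, 0.2033]
tool_rot: [3.142, -0.0, -0.93]
contact_force: [0.9, -0.4, -0.4]
opening: 0.0917
```

```bash
python3 - <<'E'
from h import *
go(0.575,-0.1185,0.2,-0.933)
t=cam("top"); s=cam("side")
cv2.imwrite("pics/t2.png",t["img"][:,:,::-1])
crop(s,200,100,310,200,6,"pics/s2.png")
E
```

```text
shift [-0.0089, -0.0642, 0.0033] turn [0.0, -0.0, 0.003] dist 0.065
pos [ 0.5288 -0.164   0.2033] rot [ 3.142 -0.    -0.93 ] F [ 0.9 -0.4 -0.4] M [ 0.05 -0.06 -0.  ] op 0.0917 t 1.4 q [-0.44  0.41  1.48 -0.    1.25  2.06]
```

View pics/t2.png

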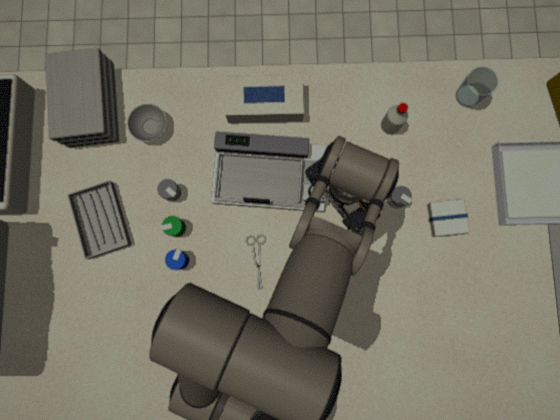

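View pics/s2.png

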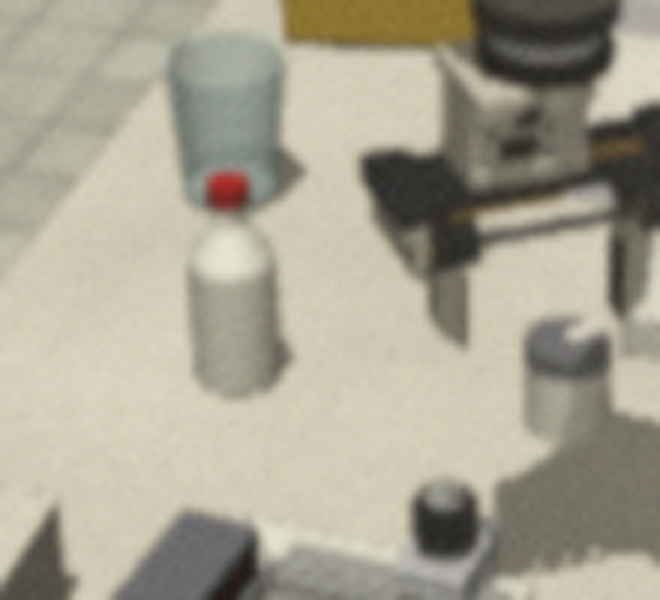

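jog_arm:
  series:
    - [1,[-0.0045,-0.032,0.0],[0,0,0.003]]
    - [1,[-0.009,-0.064,0.003],[0,0,0.003]]
    - [1,[-0.009,-0.064,0.003],[0,0,0.003]]
    - [1,[-0.009,-0.064,0.033],[0,0,0.003]]
    - [1,[-0.009,-0.064,0.063],[0,0,0.003]]
    - [1,[-0.009,-0.064,0.093],[0,0,0.003]]
    - [1,[-0.009,-0.064,0.11],[0,0,0.003]]
    - [1,[-0.009,-0.064,0.122],[0,0,0.003]]
    - [1,[-0.009,-0.064,0.125],[0,0,0.003]]
    - [1,[-0.009,-0.064,0.125],[0,0,0.003]]
    - [1,[-0.009,-0.064,0.125],[0,0,0.003]]

```text
time: 2.42
tool_pos: [0.5736, -0.1204, 0.0791]
tool_rot: [-3.141, -0.001, -0.928]
contact_force: [0.5, -0.9, -0.5]
opening: 0.0919
```

```bash
python3 - <<'E'
from h import *
go(0.575,-0.1185,0.078,-0.933)
s=cam("side")
crop(s,220,130,330,230,6,"pics/s3.png")
E
```

```text
shift [-0.0007, -0.0022, 0.0011] turn [-0.0, -0.001, 0.005] dist 0.003
pos [ 0.5736 -0.1204  0.0791] rot [-3.141e+00 -1.000e-03 -9.280e-01] F [ 0.5 -0.9 -0.5] M [ 0.14  0.03 -0.  ] op 0.0919 t 2.42 q [-0.34  0.6   1.54 -0.    1.    2.16]
```

View pics/s3.png

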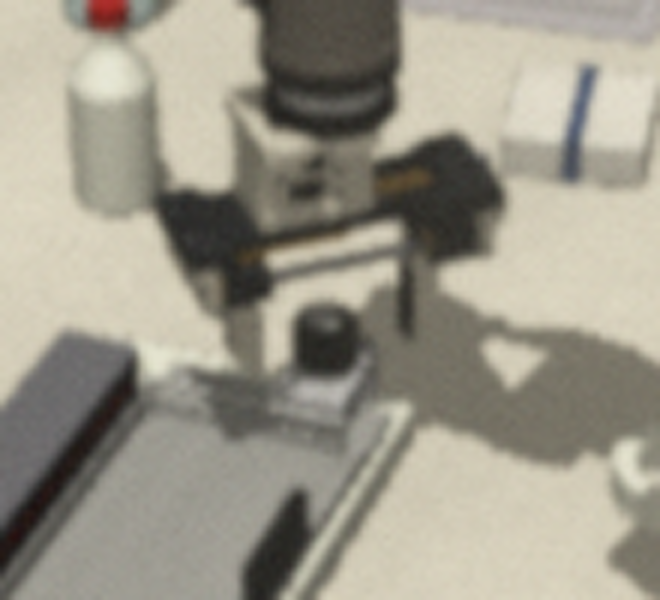

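jog_arm:
  series:
    - [0.2,[-0.001,-0.002,0.001],[0,0,0]]
    - [-0.3,[-0.001,-0.002,0.001],[0,0,0]]
    - [-1,[-0.001,-0.002,0.001],[0,0,0]]
    - [-1,[-0.001,-0.002,0.001],[0,0,0]]
    - [-1,[-0.001,-0.002,0.001],[0,0,0]]
    - [-1,[-0.001,-0.002,0.001],[0,0,0]]
    - [-1,[-0.001,-0.002,0.001],[0,0,0]]
    - [-1,[-0.001,-0.002,0.001],[0,0,0]]
    - [-1,[-0.001,-0.002,0.001],[0,0,0]]
    - [-1,[-0.001,-0.002,0.001],[0,0,0]]
  squeeze: 20

```text
time: 3.3
tool_pos: [0.5749, -0.1175, 0.0774]
tool_rot: [-3.141, -0.0, -0.928]
contact_force: [1.5, 1.5, 0.2]
opening: 0.0358
```

```bash
python3 - <<'E'
from h import *
go(0.575,-0.1185,0.078,-0.933)
E
```

```text
shift [0.0009, 0.0005, -0.0006] turn [-0.001, -0.0, 0.005] dist 0.001
pos [ 0.5749 -0.1175  0.0774] rot [-3.141 -0.    -0.928] F [1.5 1.5 0.2] M [ 0.4  -0.32  0.01] op 0.0358 t 3.3 q [-0.33  0.6   1.54  0.    1.    2.17]
```

jog_arm:
  series:
    - [-1,[0,0,-0.003],[0,0,0]]
    - [-1,[0,0,-0.006],[0,0,0]]
    - [-1,[0,0,-0.009],[0,0,0]]
    - [-1,[0,0,-0.0105],[0,0,0]]
    - [-1,[0,0,-0.0105],[0,0,0]]
    - [-1,[0,0,-0.0105],[0,0,0]]
    - [-1,[0,0,-0.0105],[0,0,0]]
  squeeze: 30

```text
time: 3.88
tool_pos: [0.5746, -0.1174, 0.0875]
tool_rot: [-3.141, 0.0, -0.928]
contact_force: [4.8, 2.5, -8.6]
opening: 0.0355
```

```bash
python3 - <<'E'
from h import *
go(0.575,-0.1185,0.078,-0.933)
s=cam("side")
crop(s,220,130,330,230,6,"pics/s4.png")
E
```

```text
shift [0.0011, 0.0003, 0.0095] turn [-0.001, 0.0, 0.005] dist 0.01
pos [ 0.5746 -0.1174  0.0875] rot [-3.141  0.    -0.928] F [ 4.8  2.5 -8.6] M [ 0.58 -0.95  0.03] op 0.0355 t 3.88 q [-0.33  0.59  1.53  0.    1.02  2.17]
```

View pics/s4.png

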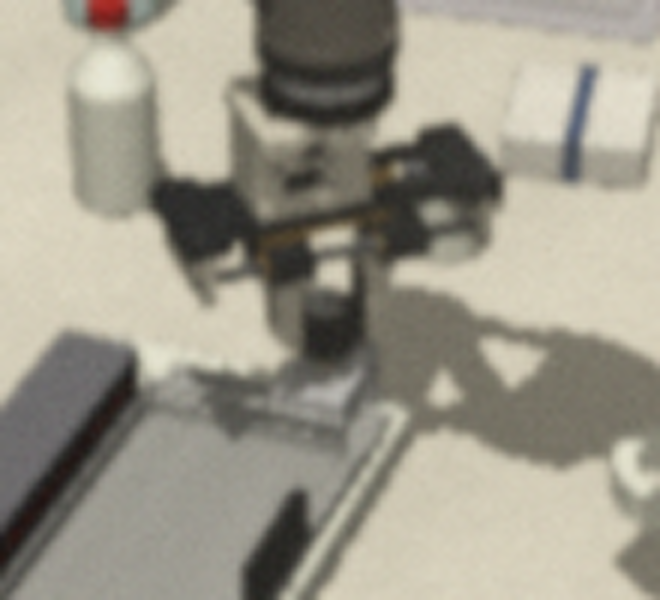

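jog_arm:
  series:
    - [-1,[0,0,0],[0,0,-0.1]]
    - [-1,[0,0,0],[0,0,-0.2]]
    - [-1,[0,0,-0.0001],[0,0,-0.3]]
    - [-1,[0,0,-0.0002],[0,0,-0.4]]
    - [-1,[0,0,-0.0003],[0,0,-0.5]]
    - [-1,[0,0,-0.0004],[0,0,-0.6]]
    - [-1,[0,0,-0.0005],[0,0,-0.7]]
    - [-1,[0,0,-0.0006],[0,0,-0.8]]
    - [-1,[0,0,-0.0007],[0,0,-0.9]]
    - [-1,[0,0,-0.0008],[0,0,-1.0]]
    - [-1,[0,0,-0.0008],[0,0,-1.1]]
    - [-1,[0,0,-0.0008],[0,0,-1.2]]

```text
time: 4.93
tool_pos: [0.5745, -0.1188, 0.0883]
tool_rot: [3.14, 0.0, 0.277]
contact_force: [4.5, -2.8, -8.6]
opening: 0.0356
```

```bash
python3 - <<'E'
from h import *
go(0.5746,-0.1174,0.089,-0.928)
E
```

```text
shift [0.0005, -0.0013, -0.0007] turn [0.002, -0.001, 1.205] dist 0.002
pos [ 0.5745 -0.1188  0.0883] rot [3.14  0.    0.277] F [ 4.5 -2.8 -8.6] M [-0.73 -0.77 -0.07] op 0.0356 t 4.93 q [-0.33  0.59  1.53 -0.    1.02  0.96]
```

jog_arm:
  series:
    - [-1,[0,0,0],[0,0,-0.1]]
    - [-1,[0,0,0],[0,0,-0.2]]
    - [-1,[0,0,-0.0001],[0,0,-0.3]]
    - [-1,[0,0,-0.0002],[0,0,-0.4]]
    - [-1,[0,0,-0.0003],[0,0,-0.5]]
    - [-1,[0,0,-0.0004],[0,0,-0.6]]
    - [-1,[0,0,-0.0005],[0,0,-0.7]]
    - [-1,[0,0,-0.0006],[0,0,-0.8]]
    - [-1,[0,0,-0.0007],[0,0,-0.9]]
    - [-1,[0,0,-0.0008],[0,0,-1.0]]
    - [-1,[0,0,-0.0009],[0,0,-1.1]]
    - [-1,[0,0,-0.0009],[0,0,-1.2]]

```text
time: 5.93
tool_pos: [0.5759, -0.1192, 0.0897]
tool_rot: [3.138, 0.002, 1.477]
contact_force: [6.7, -3.6, -9.0]
opening: 0.0354
```

jog_arm:
  series:
    - [-1,[0,0,0],[0,0,-0.1]]
    - [-1,[0,0,0],[0,0,-0.2]]
    - [-1,[0,0,-0.0001],[0,0,-0.3]]
    - [-1,[0,0,-0.0002],[0,0,-0.4]]
    - [-1,[0,0,-0.0003],[0,0,-0.5]]
    - [-1,[0,0,-0.0004],[0,0,-0.6]]
    - [-1,[0,0,-0.0005],[0,0,-0.7]]
    - [-1,[0,0,-0.0006],[0,0,-0.8]]
    - [-1,[0,0,-0.0007],[0,0,-0.9]]
    - [-1,[0,0,-0.0008],[0,0,-1.0]]
    - [-1,[0,0,-0.0009],[0,0,-1.1]]
    - [-1,[0,0,-0.0009],[0,0,-1.2]]

```text
time: 6.93
tool_pos: [0.5763, -0.1181, 0.0906]
tool_rot: [3.14, 0.004, 2.677]
contact_force: [9.1, 0.1, -8.7]
opening: 0.0357
```

```bash
python3 - <<'E'
from h import *
go(0.5746,-0.1174,0.089,-0.928)
E
```

```text
shift [0.0018, -0.0002, 0.0016] turn [-0.005, 0.003, -2.678] dist 0.002
pos [ 0.5763 -0.1181  0.0906] rot [3.14  0.004 2.677] F [ 9.1  0.1 -8.7] M [ 0.5  -2.05 -0.02] op 0.0357 t 6.93 q [-0.33  0.59  1.52  0.    1.02 -1.44]
```

jog_arm:
  series:
    - [-1,[0.001,0,0],[0,0,-0.1]]
    - [-1,[0.001,0,-0.0001],[0,0,-0.2]]
    - [-1,[0.001,0,-0.0001],[0,0,-0.3]]
    - [-1,[0.001,0,-0.0002],[0,0,-0.4]]
    - [-1,[0.001,0,-0.0003],[0,0,-0.5]]
    - [-1,[0.001,0,-0.0004],[0,0,-0.6]]
    - [-1,[0.001,0,-0.0005],[0,0,-0.7]]
    - [-1,[0.001,0,-0.0006],[0,0,-0.8]]
    - [-1,[0.001,0,-0.0006],[0,0,-0.86]]
    - [-1,[0.001,0,-0.0006],[0,0,-0.9]]
    - [-1,[0.001,0,-0.0006],[0,0,-0.92]]
    - [-1,[0.001,0,-0.0006],[0,0,-0.92]]

```text
time: 7.93
tool_pos: [0.5755, -0.1177, 0.0912]
tool_rot: [-3.139, 0.004, -2.691]
contact_force: [9.3, 0.5, -9.4]
opening: 0.0353
```

```bash
python3 - <<'E'
from h import *
go(0.5746,-0.1174,0.089,-0.928)
E
```

```text
shift [0.0007, 0.0007, 0.0022] turn [-0.005, 0.0, -1.763] dist 0.002
pos [ 0.5755 -0.1177  0.0912] rot [-3.139  0.004 -2.691] F [ 9.3  0.5 -9.4] M [ 0.24 -1.91 -0.3 ] op 0.0353 t 7.93 q [-0.33  0.59  1.53  0.    1.02 -2.35]
```

jog_arm:
  series:
    - [-1,[0,0,0.001],[0,0,0]]
    - [-1,[0,0,0.002],[0,0,0]]
    - [-1,[0,0,0.002],[0,0,0]]
    - [-0.3,[0,0,0.002],[0,0,0]]
    - [0.3,[0,0,0.002],[0,0,0]]
    - [1,[0,0,0.002],[0,0,0]]
    - [1,[0,0,0.002],[0,0,0]]
    - [1,[0,0,0.002],[0,0,0]]
    - [1,[0,0,0.002],[0,0,0]]

```text
time: 8.68
tool_pos: [0.5732, -0.1174, 0.0892]
tool_rot: [-3.142, -0.0, -2.691]
contact_force: [-0.3, -0.3, 0.5]
opening: 0.064
```

jog_arm:
  series:
    - [1,[0,0,-0.03],[0,0,0]]
    - [1,[0,0,-0.07],[0,0,0]]
    - [1,[0,0,-0.1],[0,0,0]]
    - [1,[0,0,-0.1],[0,0,0]]
    - [1,[0,-0.04,-0.1],[0,0,0.0]]
    - [1,[0,-0.08,-0.1],[0,0,0.1]]
    - [1,[-0.02,-0.12,-0.1],[0,0,0.2]]
    - [1,[-0.04,-0.16,-0.1],[0,0,0.3]]
    - [1,[-0.04,-0.16,-0.1],[0,0,0.4]]
    - [1,[-0.04,-0.16,-0.1],[0,0,0.4]]

```text
time: 9.52
tool_pos: [0.6797, -0.2458, 0.1859]
tool_rot: [3.141, -0.003, -3.096]
contact_force: [-0.2, 0.0, -0.5]
opening: 0.0919
```

```bash
python3 - <<'E'
from h import *
go(0.5746,-0.1174,0.089,-0.928)
t=cam("top"); s=cam("side")
a=cv2.resize(t["img"][165:215,290:340,::-1],(390,390),interpolation=cv2.INTER_CUBIC)
b=cv2.resize(s["img"][165:215,250:300,::-1],(390,390),interpolation=cv2.INTER_CUBIC)
cv2.imwrite("pics/k5.png",np.hstack([a,b]))
X=xyz(t)[183:197,309:322,2]; print(X.max(),np.sort(X.ravel())[-60:-20:8], np.median(X[4:9,4:9]))
E
```

```text
shift [0.099, 0.1329, 0.0973] turn [0.003, -0.0, -2.168] dist 0.192
pos [ 0.6797 -0.2458  0.1859] rot [ 3.141e+00 -3.000e-03 -3.096e+00] F [-0.2  0.  -0.5] M [ 0.12 -0.16  0.02] op 0.0919 t 9.52 q [-0.45  0.76  0.92 -0.    1.47 -2.07]
1.3104720988557392 [0.11545082 0.11575972 0.11605703 0.11638885 0.11722908] 0.1158043563959481
```

View pics/k5.png

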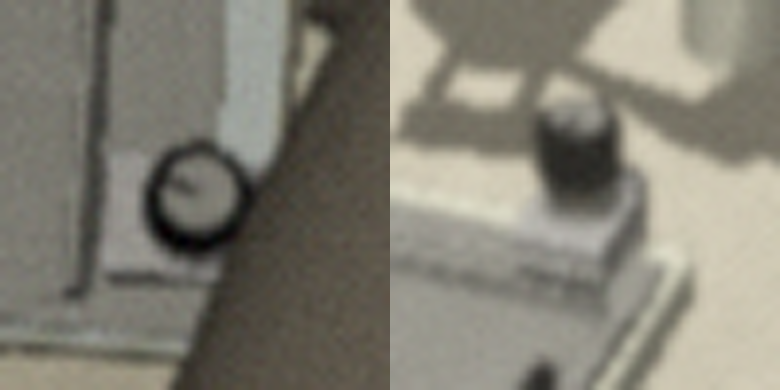

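```bash
python3 - <<'E'
from h import *
go(0.556,0.0445,0.15,1.472)
E
```

```text
shift [0.1068, 0.2941, 0.0384] turn [-0.001, -0.002, 1.723] dist 0.315
pos [ 0.6785 -0.2435  0.1879] rot [ 3.140e+00 -2.000e-03 -3.088e+00] F [ 0.9  0.6 -0.1] M [ 0.2  -0.1  -0.08] op 0.0918 t 9.62 q [-0.45  0.75  0.93 -0.    1.46 -2.08]
```

jog_arm:
  series:
    - [1,[0.107,0.294,0.038],[0,0,1.72]]
    - [1,[0.107,0.294,0.038],[0,0,1.72]]
    - [1,[0.107,0.294,0.038],[0,0,1.72]]
    - [1,[0.107,0.294,0.038],[0,0,1.72]]
    - [1,[0.107,0.294,0.038],[0,0,1.72]]
    - [1,[0.107,0.294,0.038],[0,0,1.72]]
    - [1,[0.107,0.294,0.038],[0,0,1.72]]
    - [1,[0.107,0.294,0.038],[0,0,1.72]]
    - [1,[0.107,0.294,0.038],[0,0,1.72]]
    - [1,[0.107,0.294,0.038],[0,0,1.72]]
    - [1,[0.107,0.294,0.038],[0,0,1.72]]
    - [1,[0.107,0.294,0.038],[0,0,1.72]]

```text
time: 10.62
tool_pos: [0.5557, 0.0455, 0.1522]
tool_rot: [3.141, 0.0, 1.694]
contact_force: [0.2, -0.3, 0.7]
opening: 0.0921
```

jog_arm:
  series:
    - [1,[0,0,0],[0,0,0.1]]
    - [1,[0,0,0],[0,0,0.2]]
    - [1,[0,0,0],[0,0,0.22]]
    - [1,[0,0,0],[0,0,0.22]]
    - [1,[0,0,0],[0,0,0.22]]

```text
time: 11.03
tool_pos: [0.5567, 0.0447, 0.1516]
tool_rot: [3.141, 0.0, 1.48]
contact_force: [0.1, 0.0, -0.1]
opening: 0.092
```

```bash
python3 - <<'E'
from h import *
go(0.556,0.0445,0.052,1.472)
E
```

```text
shift [-0.0003, -0.0008, 0.0996] turn [0.001, 0.0, 0.008] dist 0.1
pos [0.5567 0.0447 0.1516] rot [3.141 0.    1.48 ] F [ 0.1  0.  -0.1] M [-0.04 -0.04  0.02] op 0.092 t 11.03 q [-0.06  0.47  1.54 -0.    1.13  0.03]
```

jog_arm:
  series:
    - [1,[0,0,0.035],[0,0,0.008]]
    - [1,[0,0,0.07],[0,0,0.008]]
    - [1,[0,-0.001,0.09],[0,0,0.008]]
    - [0.6,[0,-0.001,0.099],[0,0,0.008]]
    - [0.0,[0,-0.001,0.099],[0,0,0.008]]
    - [-0.5,[0,-0.001,0.099],[0,0,0.008]]
    - [-1,[0,-0.001,0.099],[0,0,0.008]]
    - [-1,[0,-0.001,0.099],[0,0,0.008]]
    - [-1,[0,-0.001,0.099],[0,0,0.008]]
    - [-1,[0,-0.001,0.099],[0,0,0.008]]
    - [-1,[0,-0.001,0.099],[0,0,0.008]]
    - [-1,[0,-0.001,0.099],[0,0,0.008]]
  squeeze: 15

```text
time: 12.03
tool_pos: [0.5566, 0.0444, 0.0523]
tool_rot: [3.141, 0.0, 1.468]
contact_force: [0.6, 0.6, 0.7]
opening: 0.0363
```

```bash
python3 - <<'E'
from h import *
go(0.556,0.0445,0.052,1.472)
s=cam("side")
crop(s,200,130,330,260,5,"pics/s6.png")
E
```

```text
shift [0.0001, -0.0006, 0.0003] turn [0.0, 0.0, -0.004] dist 0.001
pos [0.5566 0.0444 0.0523] rot [3.141 0.    1.468] F [0.6 0.6 0.7] M [ 0.03 -0.05  0.  ] op 0.0363 t 12.03 q [-0.06  0.6   1.64 -0.    0.9   0.05]
```

View pics/s6.png

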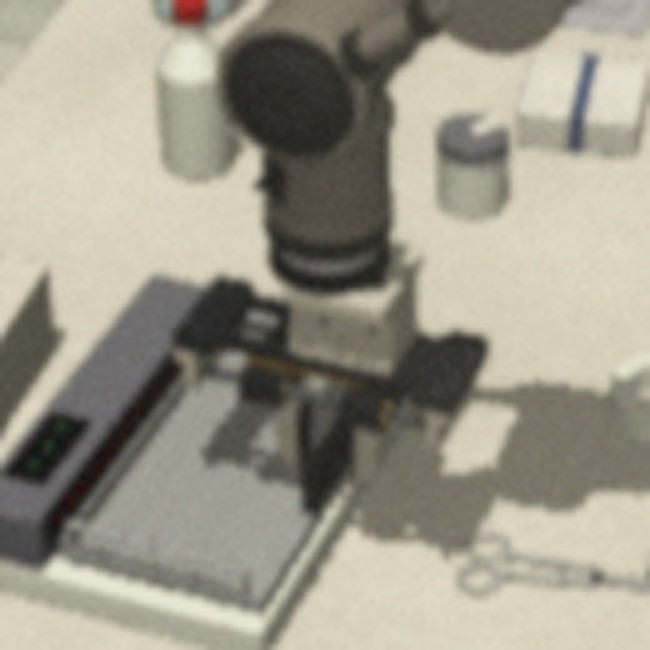

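jog_arm:
  series:
    - [-1,[0,0,0],[0,0,0]]
    - [-1,[0,0,0],[0,0,0]]
    - [-1,[0,0,0],[0,0,0]]
    - [-1,[0,0,0],[0,0,0]]
    - [-1,[0,0,0],[0,0,0]]
    - [-1,[0,0,0],[0,0,0]]
    - [-1,[0,0,0],[0,0,0]]

```text
time: 12.67
tool_pos: [0.5566, 0.0444, 0.0519]
tool_rot: [3.141, 0.0, 1.468]
contact_force: [0.8, 0.6, -1.6]
opening: 0.0096
```

jog_arm:
  series:
    - [-1,[0,-0.004,0],[0,0,0]]
    - [-1,[0,-0.014,0],[0,0,0]]
    - [-1,[0,-0.024,0],[0,0,0]]
    - [-1,[0,-0.034,0],[0,0,0]]
    - [-1,[0,-0.044,0],[0,0,0]]
    - [-1,[0,-0.054,0],[0,0,0]]
    - [-1,[0,-0.064,0],[0,0,0]]
    - [-1,[0,-0.074,0],[0,0,0]]
    - [-1,[0,-0.082,0],[0,0,0]]
    - [-1,[0,-0.088,0],[0,0,0]]
    - [-1,[0,-0.09,0],[0,0,0]]
    - [-1,[0,-0.09,0],[0,0,0]]

```text
time: 13.67
tool_pos: [0.4678, 0.0533, 0.052]
tool_rot: [3.139, 0.0, 1.468]
contact_force: [4.5, -3.2, -6.3]
opening: 0.0098
```

```bash
python3 - <<'E'
from h import *
go(0.556,0.0445,0.052,1.472)
s=cam("side")
crop(s,200,130,330,260,5,"pics/s7.png")
E
```

```text
shift [0.0003, 0.0886, 0.0002] turn [0.003, 0.0, -0.004] dist 0.089
pos [0.4678 0.0533 0.052 ] rot [3.139 0.    1.468] F [ 4.5 -3.2 -6.3] M [-0.48 -0.74  0.11] op 0.0098 t 13.67 q [-0.05  0.47  1.89 -0.    0.77  0.05]
```

View pics/s7.png

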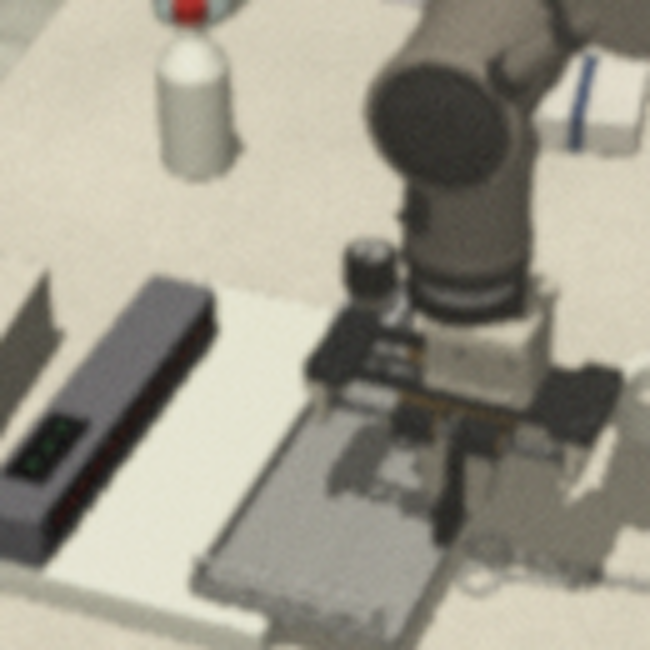

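jog_arm:
  series:
    - [-0.5,[0,0,0],[0,0,0]]
    - [-0.3,[0,0,0],[0,0,0]]
    - [-0.2,[0,0,0],[0,0,0]]
    - [-0.2,[0,0,-0.03],[0,0,0]]
    - [-0.2,[0,0,-0.07],[0,0,0]]
    - [0,[0,0,-0.1],[0,0,0]]
    - [1,[0,0,-0.13],[0,0,0]]
    - [1,[0,0,-0.13],[0,0,0.1]]
    - [1,[0,0,-0.13],[0,0,0.2]]
    - [1,[0,0,-0.13],[0,0,0.3]]
    - [1,[0,0,-0.13],[0,0,0.4]]
    - [1,[0,0,-0.13],[0,0,0.4]]

```text
time: 14.72
tool_pos: [0.4666, 0.0539, 0.1821]
tool_rot: [-3.141, -0.0, 1.064]
contact_force: [0.2, -0.5, 0.5]
opening: 0.0789
```

```bash
cat >> h.py <<'E'
def pot(d,xy,ztop=0.066,R=0.05,thr=110,save=None):
    """cap at about xy: centre and strip direction (world yaw)"""
    X=xyz(d); m=(np.abs(X[...,2]-ztop)<0.012)&(np.hypot(X[...,0]-xy[0],X[...,1]-xy[1])<R)
    n,lab,st,_=cv2.connectedComponentsWithStats(m.astype(np.uint8)); k=1+np.argmax(st[1:,4]); m=lab==k
    ys,xs=np.nonzero(m); P=plane(d,np.c_[xs,ys],ztop)[:,:2]
    cn,_=cv2.findContours(m.astype(np.uint8),0,1); C=plane(d,cn[0].reshape(-1,2),ztop)[:,:2].astype(np.float32)
    (cx,cy),r=cv2.minEnclosingCircle(C)
    c=P.mean(0); g=d["img"].min(-1); w=m&(g>thr); ys,xs=np.nonzero(w); Q=plane(d,np.c_[xs,ys],ztop)[:,:2]
    v=Q.mean(0)-c
    ev,evec=np.linalg.eigh(np.cov(Q.T)); a=evec[:,1]; a=a*np.sign(a@v)
    print(d["name"],"cap mean",c.round(4),"circ",(round(cx,4),round(cy,4)),"r",round(r,4),"n",m.sum(),"strip n",len(xs),"dir mean",np.arctan2(v[1],v[0]).round(2),"dir axis",np.arctan2(a[1],a[0]).round(2),"dist",np.linalg.norm(v).round(4),"z",np.median(X[m][:,2]).round(4))
    u,vv=proj(d,[[*xy,ztop]])[0].astype(int)
    if save: crop(d,max(u-25,0),max(vv-25,0),u+25,vv+25,10,save)
E
python3 - <<'E'
from h import *
go(0.596,0.3,0.15,-0.5)
t=cam("top"); s=cam("side")
cv2.imwrite("pics/t8.png",t["img"][:,:,::-1])
for th in (100,110,120):
  pot(t,(0.596,0.3),thr=th); 
  pot(t,(0.56,-0.364),thr=th)
pot(s,(0.596,0.3),thr=130,save="pics/pa.png")
pot(s,(0.56,-0.364),thr=130)
E
```

```text
shift [0.278, -0.0063, 0.0321] turn [-0.0, 0.0, 1.564] dist 0.28
pos [0.4666 0.0539 0.1821] rot [-3.141 -0.     1.064] F [ 0.2 -0.5  0.5] M [-0.04 -0.    0.  ] op 0.0789 t 14.72 q [-0.05  0.29  1.74  0.    1.12  0.46]
top cap mean [0.5955 0.3003] circ (0.5951, 0.2996) r 0.0306 n 332 strip n 60 dir mean -2.4 dir axis -1.63 dist 0.0105 z 0.0653
top cap mean [ 0.5607 -0.3639] circ (0.5598, -0.3639) r 0.0306 n 342 strip n 57 dir mean -1.97 dir axis -2.14 dist 0.0156 z 0.0657
top cap mean [0.5955 0.3003] circ (0.5951, 0.2996) r 0.0306 n 332 strip n 48 dir mean -2.22 dir axis -2.34 dist 0.0109 z 0.0653
top cap mean [ 0.5607 -0.3639] circ (0.5598, -0.3639) r 0.0306 n 342 strip n 48 dir mean -1.99 dir axis -2.16 dist 0.0153 z 0.0657
top cap mean [0.5955 0.3003] circ (0.5951, 0.2996) r 0.0306 n 332 strip n 38 dir mean -2.26 dir axis -2.27 dist 0.0117 z 0.0653
top cap mean [ 0.5607 -0.3639] circ (0.5598, -0.3639) r 0.0306 n 342 strip n 36 dir mean -1.97 dir axis -2.14 dist 0.0154 z 0.0657
side cap mean [0.596  0.3116] circ (0.5959, 0.3117) r 0.0328 n 264 strip n 63 dir mean -1.7 dir axis -2.64 dist 0.0163 z 0.0636Traceback (most recent call last):
  File "<stdin>", line 9, in <module>
  File "h.py", line 37, in pot
    n,lab,st,_=cv2.connectedComponentsWithStats(m.astype(np.uint8)); k=1+np.argmax(st[1:,4]); m=lab==k
                                                                         ~~~~~~~~~^^^^^^^^^^
    return _wrapfunc(a, 'argmax', axis=axis, out=out, **kwds)
    return bound(*args, **kwds)
ValueError: attempt to get argmax of an empty sequence
```

View pics/t8.png

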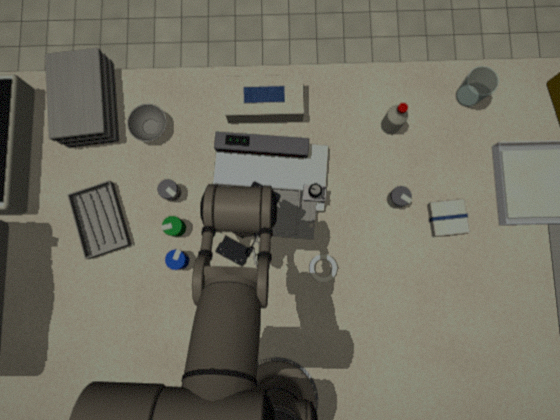

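View pics/pa.png

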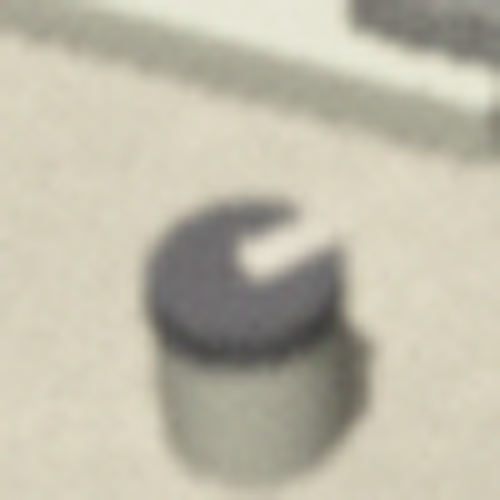

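```bash
python3 - <<'E'
from h import *
s=cam("side")
u,v=proj(s,[[0.596,0.3,0.066]])[0].astype(int)
q=plane(s,[[u-25+25.0,v-25+26.5],[u-25+33.0,v-25+22.7]],0.066)[:,:2]
print(q,np.arctan2(*(q[1]-q[0])[::-1]),np.linalg.norm(q[1]-q[0]))
E
```

```text
[[0.59498161 0.30547794]
 [0.5778446  0.28467904]] -2.259964217710688 0.02694941371958763
```

jog_arm:
  series:
    - [1,[0.278,-0.006,0.03],[0,0,1.56]]
    - [1,[0.278,-0.006,0.03],[0,0,1.56]]
    - [1,[0.278,-0.006,0.03],[0,0,1.56]]
    - [1,[0.278,-0.006,0.03],[0,0,1.56]]
    - [1,[0.278,-0.006,0.03],[0,0,1.56]]
    - [1,[0.278,-0.006,0.03],[0,0,1.56]]
    - [1,[0.278,-0.006,0.03],[0,0,1.56]]
    - [1,[0.278,-0.006,0.03],[0,0,1.56]]
    - [1,[0.278,-0.006,0.03],[0,0,1.56]]
    - [1,[0.278,-0.006,0.03],[0,0,1.56]]
    - [1,[0.278,-0.006,0.03],[0,0,1.56]]
    - [1,[0.278,-0.006,0.03],[0,0,1.56]]

```text
time: 15.87
tool_pos: [0.5955, 0.3003, 0.1514]
tool_rot: [3.141, 0.001, -0.411]
contact_force: [-0.0, -0.4, -0.0]
opening: 0.0917
```

jog_arm:
  series:
    - [1,[0,0,0],[0,0,0.1]]
    - [1,[0,0,0],[0,0,0.1]]
    - [1,[0,0,0],[0,0,0.1]]

```text
time: 16.12
tool_pos: [0.5956, 0.3001, 0.1517]
tool_rot: [3.141, 0.0, -0.502]
contact_force: [0.1, -0.4, 0.7]
opening: 0.0917
```

```bash
python3 - <<'E'
from h import *
go(0.5955,0.3003,0.024,-0.5)
s=cam("side")
crop(s,190,230,290,320,7,"pics/s9.png")
E
```

```text
shift [-0.0001, -0.0002, 0.1277] turn [0.0, 0.0, -0.002] dist 0.128
pos [0.5956 0.3001 0.1517] rot [ 3.141  0.    -0.502] F [ 0.1 -0.4  0.7] M [0.14 0.01 0.07] op 0.0917 t 16.12 q [ 0.35  0.66  1.19 -0.    1.28  2.43]
```

View pics/s9.png

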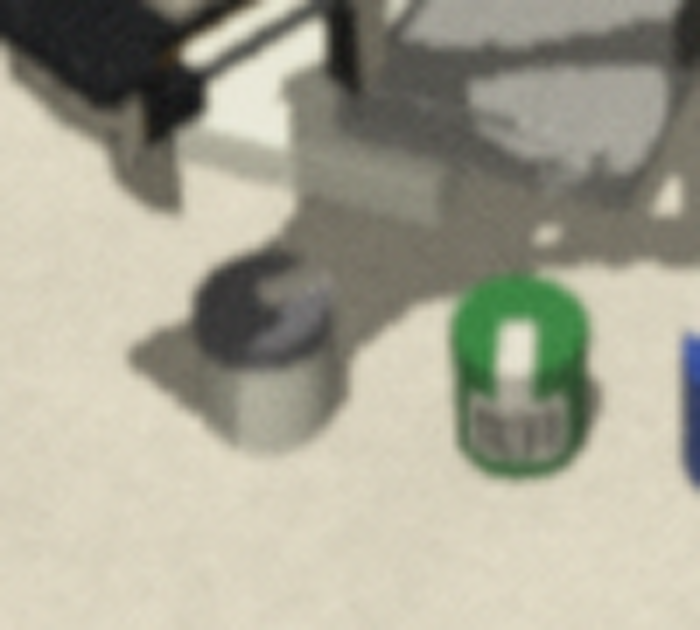

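jog_arm:
  series:
    - [1,[0,0,0.035],[0,0,0]]
    - [1,[0,0,0.07],[0,0,0]]
    - [1,[0,0,0.1],[0,0,0]]
    - [1,[0,0,0.12],[0,0,0]]
    - [1,[0,0,0.131],[0,0,0]]
    - [1,[0,0,0.131],[0,0,0]]
    - [0.5,[0,0,0.131],[0,0,0]]
    - [0,[0,0,0.131],[0,0,0]]
    - [-0.5,[0,0,0.131],[0,0,0]]
    - [-1,[0,0,0.131],[0,0,0]]
    - [-1,[0,0,0.131],[0,0,0]]
    - [-1,[0,0,0.131],[0,0,0]]
  squeeze: 12

```text
time: 17.17
tool_pos: [0.5963, 0.3004, 0.0219]
tool_rot: [-3.14, -0.001, -0.507]
contact_force: [0.5, -0.2, 3.2]
opening: 0.0564
```

jog_arm:
  series:
    - [-1,[0,0,0],[0,0,0]]
    - [-1,[0,0,0],[0,0,0]]
    - [-1,[0,0,0],[0,0,0]]

```text
time: 17.42
tool_pos: [0.5963, 0.3004, 0.0219]
tool_rot: [-3.14, -0.001, -0.507]
contact_force: [0.1, 1.4, 6.2]
opening: 0.0566
```

```bash
python3 - <<'E'
from h import *
go(0.5955,0.3003,0.15,-0.5)
E
```

```text
shift [-0.0005, 0.0003, -0.1281] turn [-0.001, -0.001, -0.007] dist 0.128
pos [0.5963 0.3004 0.0219] rot [-3.14e+00 -1.00e-03 -5.07e-01] F [0.1 1.4 6.2] M [ 0.21  0.05 -0.02] op 0.0566 t 17.42 q [0.35 0.8  1.32 0.   1.02 2.43]
```

jog_arm:
  series:
    - [-1,[0,0,-0.01],[0,0,0]]
    - [-1,[0,0,-0.03],[0,0,0]]
    - [-1,[0,0,-0.06],[0,0,0]]
    - [-1,[0,0,-0.09],[0,0,0]]
    - [-1,[0,0,-0.12],[0,0,0]]
    - [-1,[0,0,-0.148],[0,0,0]]
    - [-1,[0,0,-0.148],[0,0,0]]

```text
time: 18.0
tool_pos: [0.5981, 0.3009, 0.1761]
tool_rot: [-3.134, -0.007, -0.507]
contact_force: [0.6, 0.5, -0.7]
opening: 0.0568
```

```bash
python3 - <<'E'
from h import *
go(0.5496,0.0904,0.16,1.653)
s=cam("side")
crop(s,170,180,290,300,6,"pics/s10.png")
E
```

```text
shift [0.0597, 0.2077, 0.0149] turn [0.003, -0.012, -2.16] dist 0.217
pos [0.5981 0.3009 0.1761] rot [-3.134 -0.007 -0.507] F [ 0.6  0.5 -0.7] M [ 0.07 -0.03  0.04] op 0.0568 t 18.0 q [ 0.35  0.64  1.16 -0.    1.32  2.43]
```

View pics/s10.png

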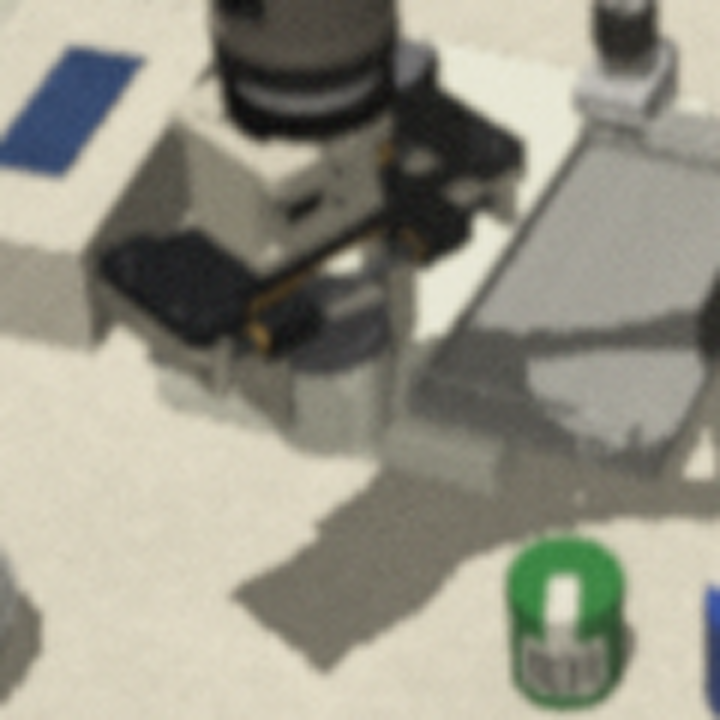

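jog_arm:
  series:
    - [-1,[0.01,0.02,0],[0,0,-0.12]]
    - [-1,[0.02,0.04,0],[0,0,-0.24]]
    - [-1,[0.03,0.06,0],[0,0,-0.36]]
    - [-1,[0.04,0.08,0],[0,0,-0.48]]
    - [-1,[0.045,0.1,0.005],[0,0,-0.6]]
    - [-1,[0.05,0.12,0.005],[0,0,-0.72]]
    - [-1,[0.055,0.14,0.01],[0,0,-0.84]]
    - [-1,[0.06,0.16,0.01],[0,0,-0.96]]
    - [-1,[0.06,0.175,0.01],[0,0,-1.08]]
    - [-1,[0.06,0.19,0.015],[0,0,-1.2]]
    - [-1,[0.06,0.2,0.015],[0,0,-1.32]]
    - [-1,[0.06,0.207,0.015],[0,0,-1.44]]

```text
time: 19.05
tool_pos: [0.5457, 0.0889, 0.1521]
tool_rot: [-3.138, 0.003, 0.938]
contact_force: [0.5, -0.1, -1.0]
opening: 0.0566
```

jog_arm:
  series:
    - [-1,[0,0,0],[0,0,-0.12]]
    - [-1,[0,0,0],[0,0,-0.24]]
    - [-1,[0,0,0],[0,0,-0.36]]
    - [-1,[0,0,0],[0,0,-0.48]]
    - [-1,[0,0,0],[0,0,-0.6]]
    - [-1,[0,0,0],[0,0,-0.72]]
    - [-1,[0,0,0],[0,0,-0.72]]
    - [-1,[0,0,0],[0,0,-0.72]]

```text
time: 19.72
tool_pos: [0.5468, 0.0899, 0.1528]
tool_rot: [-3.139, 0.0, 1.649]
contact_force: [-1.0, 0.3, -0.6]
opening: 0.0568
```

```bash
python3 - <<'E'
from h import *
go(0.5496,0.0904,0.06,1.653)
s=cam("side")
crop(s,170,150,290,270,6,"pics/s11.png")
E
```

```text
shift [0.0002, 0.0031, 0.0928] turn [-0.003, 0.0, -0.004] dist 0.093
pos [0.5468 0.0899 0.1528] rot [-3.139  0.     1.649] F [-1.   0.3 -0.6] M [-0.01 -0.13  0.  ] op 0.0568 t 19.72 q [ 0.02  0.46  1.55 -0.    1.13 -0.05]
```

View pics/s11.png

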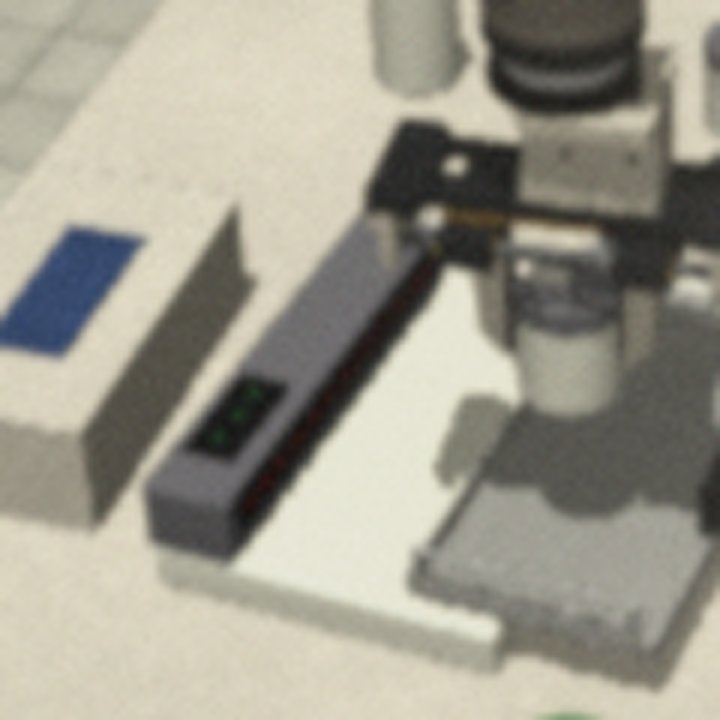

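jog_arm:
  series:
    - [-1,[0,0.003,0.03],[0,0,0]]
    - [-1,[0,0.003,0.06],[0,0,0]]
    - [-1,[0,0.003,0.08],[0,0,0]]
    - [-1,[0,0.003,0.088],[0,0,0]]
    - [-1,[0,0.003,0.091],[0,0,0]]
    - [-1,[0,0.003,0.093],[0,0,0]]
    - [-1,[0,0.003,0.093],[0,0,0]]
    - [-1,[0,0.003,0.093],[0,0,0]]

```text
time: 20.43
tool_pos: [0.5515, 0.0903, 0.0622]
tool_rot: [3.139, 0.0, 1.652]
contact_force: [0.3, -0.6, -0.5]
opening: 0.0567
```

```bash
python3 - <<'E'
from h import *
go(0.5496,0.0904,0.059,1.653)
s=cam("side")
crop(s,200,180,290,270,7,"pics/s12.png")
E
```

```text
shift [0.0002, -0.0019, 0.0032] turn [0.002, 0.0, -0.001] dist 0.004
pos [0.5515 0.0903 0.0622] rot [3.139 0.    1.652] F [ 0.3 -0.6 -0.5] M [-0.01 -0.06  0.01] op 0.0567 t 20.43 q [ 0.03  0.58  1.64 -0.    0.92 -0.06]
```

View pics/s12.png

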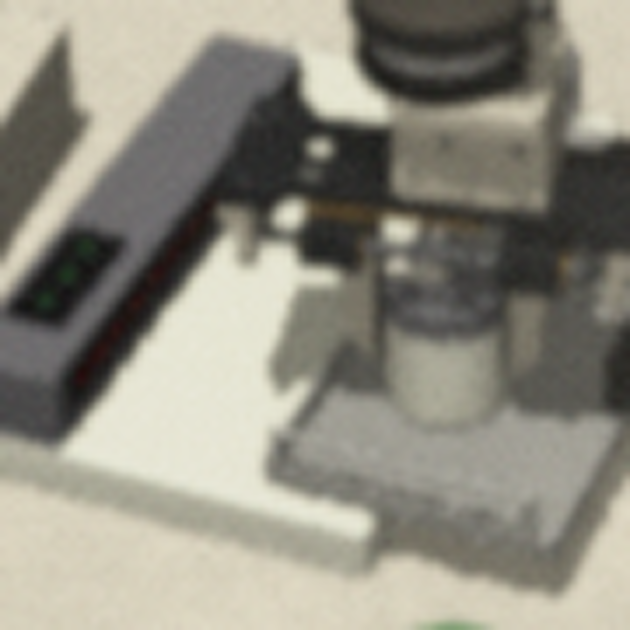

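Lower slowly until it touches, then release.

jog_arm:
  series:
    - [-1,[0,0,0.001],[0,0,0]]
    - [-1,[0,0,0.002],[0,0,0]]
    - [-1,[0,0,0.003],[0,0,0]]
    - [-1,[0,0,0.0035],[0,0,0]]
    - [-1,[0,0,0.0035],[0,0,0]]
    - [-1,[0,0,0.0035],[0,0,0]]

```text
time: 20.98
tool_pos: [0.5514, 0.0902, 0.0588]
tool_rot: [3.139, 0.0, 1.653]
contact_force: [-0.8, -0.2, 7.2]
opening: 0.0566
```

```bash
python3 - <<'E'
from h import *
go(0.5496,0.0904,0.059,1.653)
E
```

```text
shift [0.0004, -0.0018, -0.0002] turn [0.002, 0.0, -0.0] dist 0.002
pos [0.5514 0.0902 0.0588] rot [3.139 0.    1.653] F [-0.8 -0.2  7.2] M [-0.12  0.19 -0.03] op 0.0566 t 20.98 q [ 0.03  0.59  1.64 -0.    0.91 -0.06]
```

jog_arm:
  series:
    - [0.3,[0,0,0],[0,0,0]]
    - [0.5,[0,0,0],[0,0,0]]
    - [0.5,[0,0,0],[0,0,0]]
    - [0.5,[0,0,0],[0,0,0]]
    - [0.5,[0,0,-0.01],[0,0,0]]
    - [0.5,[0,0,-0.04],[0,0,0]]
    - [0.5,[0,0,-0.08],[0,0,0]]
    - [0.5,[0,0,-0.115],[0,0,0]]
    - [0.5,[0,0,-0.115],[0,0,0]]

```text
time: 21.73
tool_pos: [0.5543, 0.0905, 0.1805]
tool_rot: [3.128, 0.001, 1.653]
contact_force: [1.9, -0.7, 0.4]
opening: 0.0688
```

```bash
python3 - <<'E'
from h import *
go(0.5605,-0.3639,0.17,-0.5)
s=cam("side")
crop(s,200,180,290,270,7,"pics/s13.png")
E
```

```text
shift [-0.4534, -0.0313, 0.0105] turn [0.009, -0.014, 2.153] dist 0.455
pos [0.5543 0.0905 0.1805] rot [3.128e+00 1.000e-03 1.653e+00] F [ 1.9 -0.7  0.4] M [ 0.   -0.13 -0.01] op 0.0688 t 21.73 q [ 0.03  0.44  1.5  -0.    1.18 -0.06]
```

View pics/s13.png

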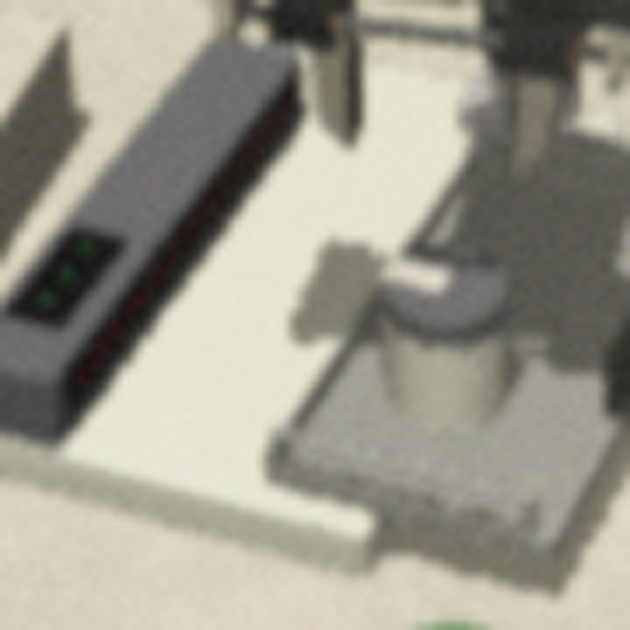

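jog_arm:
  series:
    - [1,[-0.03,-0.002,0],[0,0,0.12]]
    - [1,[-0.07,-0.005,0],[0,0,0.24]]
    - [1,[-0.11,-0.008,0],[0,0,0.36]]
    - [1,[-0.15,-0.01,0],[0,0,0.48]]
    - [1,[-0.19,-0.013,0],[0,0,0.6]]
    - [1,[-0.23,-0.016,0],[0,0,0.72]]
    - [1,[-0.27,-0.018,0],[0,0,0.84]]
    - [1,[-0.31,-0.021,0],[0,0,0.96]]
    - [1,[-0.35,-0.024,0],[0,0,1.08]]
    - [1,[-0.39,-0.027,0],[0,0,1.2]]
    - [1,[-0.43,-0.03,0],[0,0,1.32]]
    - [1,[-0.453,-0.031,0],[0,0,1.44]]

```text
time: 22.78
tool_pos: [0.5555, -0.3678, 0.1712]
tool_rot: [-3.141, 0.001, 0.204]
contact_force: [0.2, -0.2, 0.6]
opening: 0.0919
```

jog_arm:
  series:
    - [1,[0,0,0],[0,0,0.12]]
    - [1,[0,0,0],[0,0,0.24]]
    - [1,[0,0,0],[0,0,0.36]]
    - [1,[0,0,0],[0,0,0.48]]
    - [1,[0,0,0],[0,0,0.6]]
    - [1,[0,0,0],[0,0,0.72]]
    - [1,[0,0,0],[0,0,0.84]]
    - [1,[0,0,0],[0,0,0.96]]
    - [1,[0,0,0],[0,0,1.01]]
    - [1,[0,0,0],[0,0,1.01]]
    - [1,[0,0,0],[0,0,1.01]]

```text
time: 23.7
tool_pos: [0.5565, -0.3635, 0.1717]
tool_rot: [3.141, 0.002, -0.795]
contact_force: [1.1, 0.3, -0.6]
opening: 0.092
```

```bash
python3 - <<'E'
from h import *
go(0.5605,-0.3639,0.022,-0.8)
t=cam("top"); s=cam("side")
cv2.imwrite("pics/t14.png",t["img"][:,:,::-1])
crop(s,240,120,340,220,6,"pics/s14.png")
pot(t,(0.551,0.09),0.103,save="pics/pa2.png")
pot(s,(0.551,0.09),0.103)
E
```

```text
shift [0.0033, -0.0026, 0.1497] turn [0.0, 0.002, 0.005] dist 0.15
pos [ 0.5565 -0.3635  0.1717] rot [ 3.141e+00  2.000e-03 -7.950e-01] F [ 1.1  0.3 -0.6] M [ 0.07  0.01 -0.  ] op 0.092 t 23.7 q [-0.69  0.64  1.17 -0.    1.33  1.67]
top cap mean [0.5496 0.0885] circ (0.5506, 0.0878) r 0.0302 n 347 strip n 54 dir mean -0.06 dir axis -0.1 dist 0.0164 z 0.1027
side cap mean [0.5504 0.1012] circ (0.5505, 0.1019) r 0.0339 n 205 strip n 66 dir mean -0.76 dir axis 0.08 dist 0.0148 z 0.0999
```

View pics/t14.png

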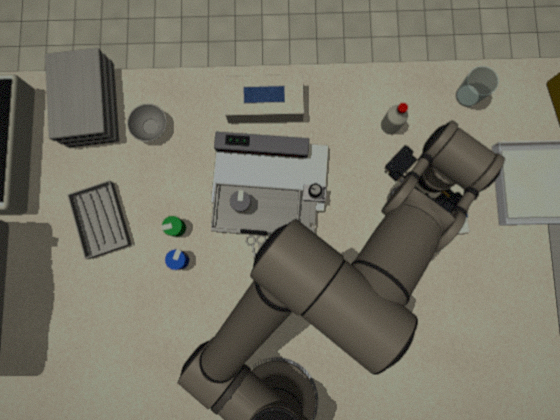

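View pics/s14.png

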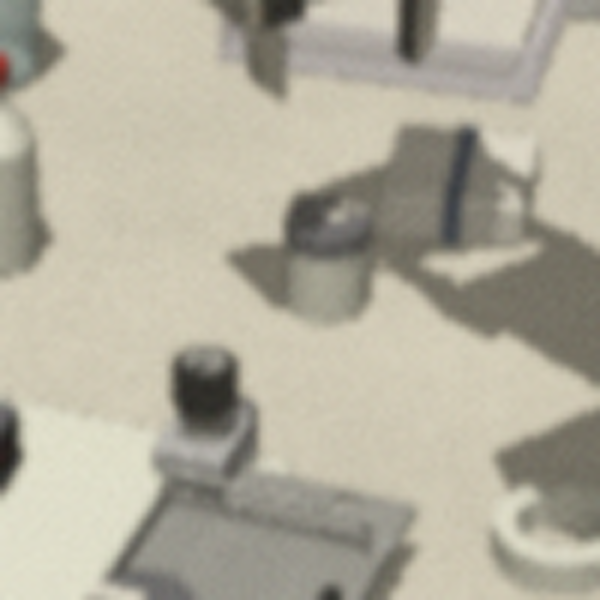

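View pics/pa2.png

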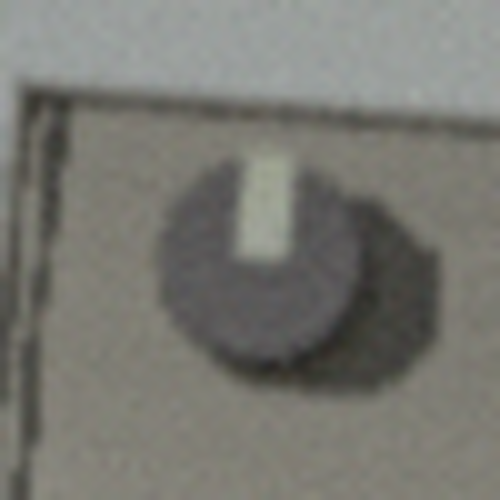

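jog_arm:
  series:
    - [1,[0.003,-0.002,0.035],[0,0,0]]
    - [1,[0.003,-0.002,0.07],[0,0,0]]
    - [1,[0.003,-0.002,0.1],[0,0,0]]
    - [1,[0.003,-0.002,0.13],[0,0,0]]
    - [1,[0.003,-0.002,0.15],[0,0,0]]
    - [1,[0.003,-0.002,0.151],[0,0,0]]
    - [0.5,[0.003,-0.002,0.151],[0,0,0]]
    - [0,[0.003,-0.002,0.151],[0,0,0]]
    - [-0.5,[0.003,-0.002,0.151],[0,0,0]]
    - [-1,[0.003,-0.002,0.151],[0,0,0]]
    - [-1,[0.003,-0.002,0.151],[0,0,0]]
    - [-1,[0.003,-0.002,0.151],[0,0,0]]
  squeeze: 12

```text
time: 24.8
tool_pos: [0.5609, -0.3647, 0.0226]
tool_rot: [-3.141, -0.002, -0.797]
contact_force: [0.8, -0.8, 2.8]
opening: 0.0568
```

jog_arm:
  series:
    - [-1,[0,0,0],[0,0,0]]
    - [-1,[0,0,0],[0,0,0]]
    - [-1,[0,0,0],[0,0,0]]

```text
time: 25.05
tool_pos: [0.5609, -0.3648, 0.0226]
tool_rot: [-3.141, -0.002, -0.797]
contact_force: [-0.0, 0.3, 6.0]
opening: 0.0568
```

jog_arm:
  series:
    - [-1,[0,0,-0.01],[0,0,0]]
    - [-1,[0,0,-0.03],[0,0,0]]
    - [-1,[0,0,-0.06],[0,0,0]]
    - [-1,[0,0,-0.09],[0,0,0]]
    - [-1,[0,0,-0.12],[0,0,0]]
    - [-1,[0,0,-0.15],[0,0,0]]
    - [-1,[0,0,-0.165],[0,0,0]]
    - [-1,[0,0,-0.165],[0,0,0]]
    - [-1,[0,0,-0.165],[0,0,0]]

```text
time: 25.8
tool_pos: [0.5603, -0.3645, 0.1869]
tool_rot: [3.142, -0.001, -0.797]
contact_force: [-0.4, -0.4, -1.7]
opening: 0.0569
```

```bash
python3 - <<'E'
from h import *
s=cam("side")
crop(s,240,60,340,220,4,"pics/s15.png")
th=-0.0986; c,sn=np.cos(th),np.sin(th); R=np.array([[c,-sn],[sn,c]])
print(R@[-0.008,-0.045]+[0.5551,0.0446])
go(0.5427,0.0006,0.16,1.22)
E
```

```text
[0.54270904 0.00060609]
shift [-0.2727, -0.2426, 0.0257] turn [-0.002, 0.002, -2.017] dist 0.366
pos [ 0.5597 -0.3641  0.1852] rot [ 3.141e+00  2.000e-03 -7.970e-01] F [-0.3 -0.  -1.7] M [0.1  0.01 0.01] op 0.0565 t 25.85 q [-0.69  0.64  1.14 -0.    1.36  1.68]
```

View pics/s15.png

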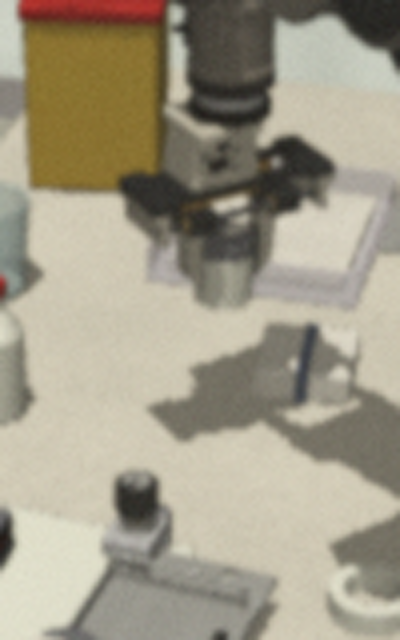

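jog_arm:
  series:
    - [-1,[-0.02,-0.018,0],[0,0,-0.12]]
    - [-1,[-0.045,-0.04,0],[0,0,-0.24]]
    - [-1,[-0.07,-0.062,0],[0,0,-0.36]]
    - [-1,[-0.095,-0.084,0],[0,0,-0.48]]
    - [-1,[-0.12,-0.106,0],[0,0,-0.6]]
    - [-1,[-0.145,-0.129,0],[0,0,-0.72]]
    - [-1,[-0.17,-0.151,0],[0,0,-0.84]]
    - [-1,[-0.195,-0.173,0],[0,0,-0.96]]
    - [-1,[-0.22,-0.196,0],[0,0,-1.08]]
    - [-1,[-0.245,-0.218,0],[0,0,-1.2]]
    - [-1,[-0.263,-0.234,0],[0,0,-1.32]]
    - [-1,[-0.2727,-0.2426,0],[0,0,-1.44]]

```text
time: 26.85
tool_pos: [0.5416, 0.0033, 0.1843]
tool_rot: [-3.138, 0.003, 0.651]
contact_force: [0.2, -0.6, -2.1]
opening: 0.0567
```

jog_arm:
  series:
    - [-1,[0,0,0],[0,0,-0.12]]
    - [-1,[0,0,0],[0,0,-0.24]]
    - [-1,[0,0,0],[0,0,-0.36]]
    - [-1,[0,0,0],[0,0,-0.48]]
    - [-1,[0,0,0],[0,0,-0.56]]
    - [-1,[0,0,0],[0,0,-0.577]]
    - [-1,[0,0,0],[0,0,-0.577]]
    - [-1,[0,0,0],[0,0,-0.577]]

```text
time: 27.52
tool_pos: [0.5428, 0.0001, 0.1854]
tool_rot: [-3.14, 0.001, 1.218]
contact_force: [0.9, -0.2, -1.7]
opening: 0.0566
```

```bash
python3 - <<'E'
from h import *
go(0.5427,0.0006,0.06,1.22)
E
```

```text
shift [0.0005, -0.0, 0.1254] turn [-0.002, 0.001, -0.002] dist 0.125
pos [5.428e-01 1.000e-04 1.854e-01] rot [-3.140e+00  1.000e-03  1.218e+00] F [ 0.9 -0.2 -1.7] M [-0.06 -0.08 -0.01] op 0.0566 t 27.52 q [-0.14  0.41  1.54 -0.    1.19  0.21]
```

jog_arm:
  series:
    - [-1,[0,0,0.03],[0,0,0]]
    - [-1,[0,0,0.06],[0,0,0]]
    - [-1,[0,0,0.09],[0,0,0]]
    - [-1,[0,0,0.11],[0,0,0]]
    - [-1,[0,0,0.12],[0,0,0]]
    - [-1,[0,0,0.123],[0,0,0]]
    - [-1,[0,0,0.1245],[0,0,0]]
    - [-1,[0,0,0.125],[0,0,0]]
    - [-1,[0,0,0.1255],[0,0,0]]
    - [-1,[0,0,0.126],[0,0,0]]
    - [-1,[0,0,0.126],[0,0,0]]

```text
time: 28.43
tool_pos: [0.5439, 0.0, 0.0613]
tool_rot: [3.14, -0.0, 1.22]
contact_force: [-0.2, 0.8, -1.6]
opening: 0.0567
```

```bash
python3 - <<'E'
from h import *
go(0.5427,0.0006,0.06,1.22)
s=cam("side")
crop(s,200,160,300,260,6,"pics/s16.png")
E
```

```text
shift [0.0001, -0.0013, 0.0013] turn [0.002, -0.0, -0.0] dist 0.002
pos [0.5439 0.     0.0613] rot [ 3.14 -0.    1.22] F [-0.2  0.8 -1.6] M [-0.03 -0.09  0.  ] op 0.0567 t 28.43 q [-0.14  0.56  1.68 -0.    0.9   0.21]
```

View pics/s16.png

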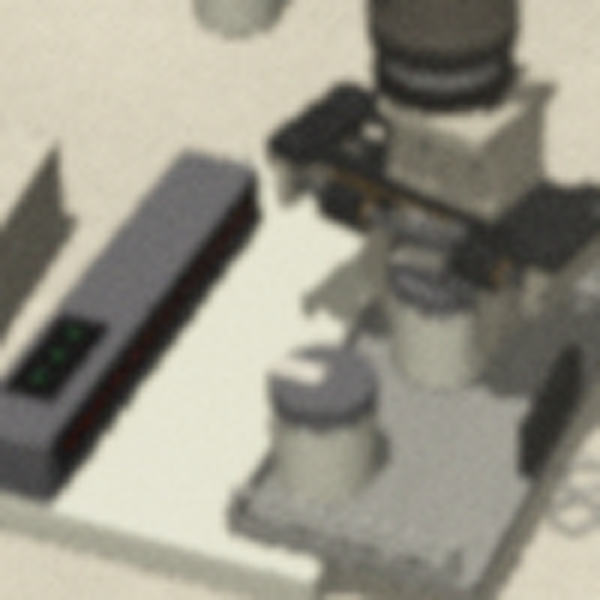

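jog_arm:
  series:
    - [-1,[0,0,0.001],[0,0,0]]
    - [-1,[0,0,0.002],[0,0,0]]
    - [-1,[0,0,0.0022],[0,0,0]]
    - [-1,[0,0,0.0022],[0,0,0]]
    - [-1,[0,0,0.0022],[0,0,0]]

```text
time: 28.9
tool_pos: [0.5442, 0.0004, 0.0595]
tool_rot: [3.139, -0.001, 1.22]
contact_force: [-1.4, 2.6, 6.8]
opening: 0.0569
```

```bash
python3 - <<'E'
from h import *
go(0.5427,0.0006,0.06,1.22)
E
```

```text
shift [-0.0003, -0.0015, -0.0005] turn [0.002, -0.001, -0.0] dist 0.002
pos [5.442e-01 4.000e-04 5.950e-02] rot [ 3.139e+00 -1.000e-03  1.220e+00] F [-1.4  2.6  6.8] M [0.29 0.2  0.02] op 0.0569 t 28.9 q [-0.14  0.56  1.68  0.    0.89  0.21]
```

Touching the floor; release, rise, and move to hover behind/over the pull.

jog_arm:
  series:
    - [0.3,[0,0,0],[0,0,0]]
    - [0.5,[0,0,0],[0,0,0]]
    - [0.5,[0,0,0],[0,0,0]]
    - [0.5,[0,0,0],[0,0,0]]
    - [0.5,[0,0,-0.01],[0,0,0]]
    - [0.5,[0,0,-0.04],[0,0,0]]
    - [0.5,[0,0,-0.08],[0,0,0]]
    - [0.5,[0,0,-0.115],[0,0,0]]
    - [0.5,[0,0,-0.115],[0,0,0]]

```text
time: 29.65
tool_pos: [0.5471, -0.0004, 0.1811]
tool_rot: [3.129, -0.003, 1.22]
contact_force: [1.3, -0.3, 0.7]
opening: 0.0687
```

```bash
python3 - <<'E'
from h import *
go(0.38,-0.19,0.18,1.472)
E
```

```text
shift [-0.2355, -0.0917, -0.0007] turn [0.013, -0.001, -0.252] dist 0.253
pos [ 5.471e-01 -4.000e-04  1.811e-01] rot [ 3.129e+00 -3.000e-03  1.220e+00] F [ 1.3 -0.3  0.7] M [-0.   -0.09 -0.  ] op 0.0687 t 29.65 q [-0.14  0.41  1.55 -0.    1.17  0.21]
```

jog_arm:
  series:
    - [1,[-0.04,0,0],[0,0,0]]
    - [1,[-0.08,0,0],[0,0,0]]
    - [1,[-0.12,0,0],[0,0,-0.1]]
    - [1,[-0.16,0,0],[0,0,-0.2]]
    - [1,[-0.2,0,0],[0,0,-0.25]]
    - [1,[-0.24,0,0],[0,0,-0.25]]
    - [1,[-0.28,0.0,0],[0,0,-0.25]]
    - [1,[-0.3,0.0,0],[0,0,-0.25]]
    - [1,[-0.3,0.0,0],[0,0,-0.25]]

```text
time: 30.4
tool_pos: [0.4388, -0.2857, 0.1737]
tool_rot: [3.141, 0.002, 1.465]
contact_force: [0.5, -0.3, 1.1]
opening: 0.0918
```

```bash
python3 - <<'E'
from h import *
t=cam("top"); s=cam("side")
pot(t,(0.551,0.09),0.103)
pot(t,(0.543,0.0),0.103)
crop(t,200,120,340,240,5,"pics/t17.png")
crop(s,180,160,310,260,5,"pics/s17.png")
go(0.4675,0.053,0.2,1.472)
E
```

```text
top cap mean [0.5733 0.1053] circ (0.5757, 0.1069) r 0.0293 n 288 strip n 34 dir mean 0.09 dir axis -0.07 dist 0.0154 z 0.1028
top cap mean [0.5431 0.001 ] circ (0.5434, 0.0009) r 0.03 n 342 strip n 53 dir mean -0.17 dir axis -0.12 dist 0.0159 z 0.103
shift [0.3361, -0.007, -0.0264] turn [0.0, -0.0, -0.004] dist 0.337
pos [ 0.4399 -0.282   0.1735] rot [ 3.141 -0.     1.468] F [-0.1  0.1  0.4] M [ 0.04 -0.09 -0.02] op 0.0921 t 30.5 q [-0.72  0.39  1.61  0.    1.14 -0.61]
```

View pics/t17.png

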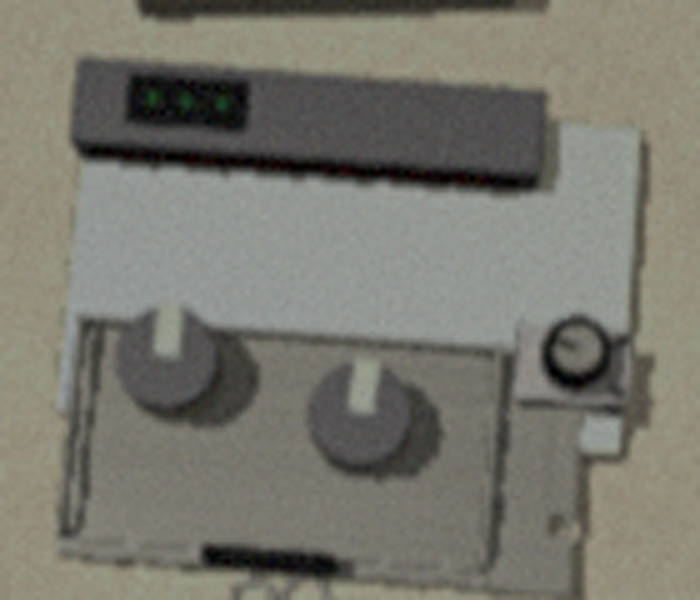

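View pics/s17.png

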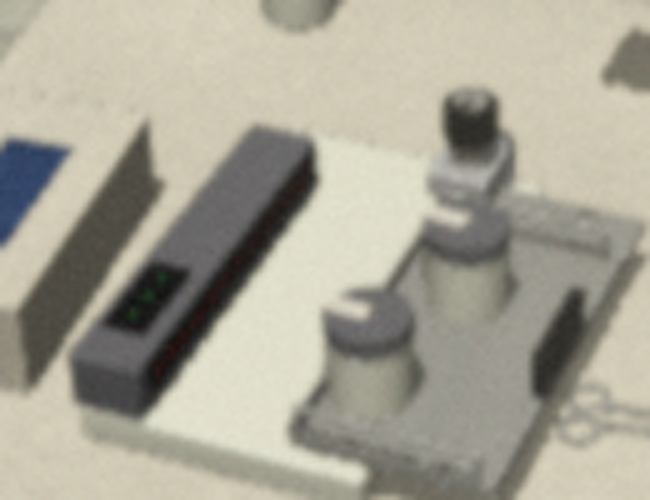

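```bash
python3 - <<'E'
from h import *
t=cam("top"); s=cam("side")
pot(t,(0.577,0.106),0.103,R=.045)
pot(t,(0.577,0.106),0.103,R=.045,thr=120)
g=lambda u,v:(200+(u+.5)/5-.5,120+(v+.5)/5-.5)
q=plane(t,[g(168,358),g(167,308),g(362,413),g(370,360)],0.103)[:,:2]
for a,b in ((q[0],q[1]),(q[2],q[3])): print(a,b,np.arctan2(*(b-a)[::-1]))
E
```

```text
top cap mean [0.5767 0.1076] circ (0.5774, 0.1075) r 0.0303 n 345 strip n 52 dir mean -0.05 dir axis -0.06 dist 0.0169 z 0.1024
top cap mean [0.5767 0.1076] circ (0.5774, 0.1075) r 0.0303 n 345 strip n 46 dir mean -0.07 dir axis -0.12 dist 0.0172 z 0.1024
[0.57762004 0.10658185] [0.605915   0.10699414] 0.014569911850473169
[ 5.44415162e-01 -3.73872602e-04] [ 0.57402599 -0.00532868] -0.1657950649490422
```

jog_arm:
  series:
    - [0,[0.03,0,0],[0,0,0]]
    - [-0.4,[0.07,-0.001,0],[0,0,0]]
    - [-0.4,[0.11,-0.002,0],[0,0,0]]
    - [-0.4,[0.15,-0.003,0],[0,0,0]]
    - [-0.4,[0.19,-0.004,0],[0,0,0]]
    - [-0.4,[0.23,-0.005,0],[0,0,0]]
    - [-0.4,[0.27,-0.006,0],[0,0,0]]
    - [-0.4,[0.31,-0.007,0],[0,0,0]]
    - [-0.4,[0.33,-0.007,0],[0,0,0]]
    - [-0.4,[0.336,-0.007,0],[0,0,0]]
    - [-0.4,[0.336,-0.007,0],[0,0,0]]
    - [-0.4,[0.336,-0.007,0],[0,0,0]]

```text
time: 31.6
tool_pos: [0.4669, 0.0537, 0.1733]
tool_rot: [3.142, 0.0, 1.472]
contact_force: [-0.3, 0.3, -0.2]
opening: 0.0277
```

```bash
python3 - <<'E'
from h import *
go(0.4675,0.053,0.053,1.472)
t=cam("top"); pot(t,(0.577,0.106),0.103,R=.045)
E
```

```text
shift [-0.0006, 0.0007, 0.1203] turn [0.0, 0.0, -0.0] dist 0.12
pos [0.4669 0.0537 0.1733] rot [3.142 0.    1.472] F [-0.3  0.3 -0.2] M [ 0.02 -0.05  0.  ] op 0.0277 t 31.6 q [-0.05  0.3   1.75 -0.    1.09  0.05]
top cap mean [0.5976 0.1114] circ (0.5967, 0.1126) r 0.0173 n 62 strip n 28 dir mean -1.22 dir axis -0.31 dist 0.0056 z 0.1031
```

jog_arm:
  series:
    - [-0.4,[0,0.001,0.03],[0,0,0]]
    - [-0.4,[0,0.001,0.06],[0,0,0]]
    - [-0.4,[0,0.001,0.08],[0,0,0]]
    - [-0.4,[0,0.001,0.095],[0,0,0]]
    - [-0.4,[0,0.001,0.11],[0,0,0]]
    - [-0.4,[0,0.001,0.12],[0,0,0]]
    - [-0.4,[0,0.001,0.12],[0,0,0]]
    - [-0.6,[0,0.001,0.12],[0,0,0]]
    - [-1,[0,0.001,0.12],[0,0,0]]
    - [-1,[0,0.001,0.12],[0,0,0]]
    - [-1,[0,0.001,0.12],[0,0,0]]
    - [-1,[0,0.001,0.12],[0,0,0]]
  squeeze: 12

```text
time: 32.65
tool_pos: [0.4687, 0.0529, 0.0541]
tool_rot: [3.14, 0.001, 1.47]
contact_force: [-0.2, -2.3, 4.2]
opening: 0.0096
```

```bash
python3 - <<'E'
from h import *
go(0.557,0.0444,0.053,1.472)
s=cam("side")
crop(s,180,160,310,260,5,"pics/s18.png")
E
```

```text
shift [0.0005, 0.0887, 0.0012] turn [0.002, 0.001, -0.002] dist 0.089
pos [0.4687 0.0529 0.0541] rot [3.14e+00 1.00e-03 1.47e+00] F [-0.2 -2.3  4.2] M [-0.43  0.11  0.03] op 0.0096 t 32.65 q [-0.05  0.47  1.89 -0.    0.78  0.05]
```

View pics/s18.png

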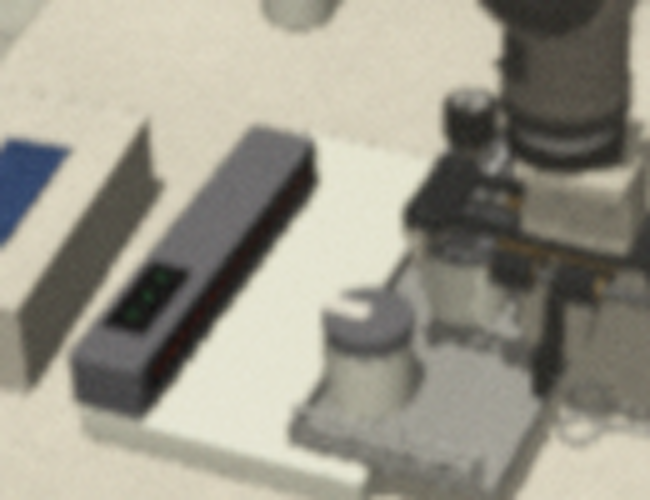

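jog_arm:
  series:
    - [-1,[0,0.001,0],[0,0,0]]
    - [-1,[0,0.003,0],[0,0,0]]
    - [-1,[0,0.006,0],[0,0,0]]
    - [-1,[0,0.01,0],[0,0,0]]
    - [-1,[0,0.014,0],[0,0,0]]
    - [-1,[0,0.018,0],[0,0,0]]
    - [-1,[0,0.022,0],[0,0,0]]
    - [-1,[0,0.026,0],[0,0,0]]
    - [-1,[0,0.03,0],[0,0,0]]
    - [-1,[0,0.034,0],[0,0,0]]
    - [-1,[0,0.037,0],[0,0,0]]
    - [-1,[0,0.039,0],[0,0,0]]

```text
time: 33.7
tool_pos: [0.5075, 0.049, 0.0541]
tool_rot: [3.14, 0.001, 1.47]
contact_force: [-2.0, -3.0, 7.7]
opening: 0.0096
```

jog_arm:
  series:
    - [-1,[0,0.002,0],[0,0,0]]
    - [-1,[0,0.006,0],[0,0,0]]
    - [-1,[0,0.01,0],[0,0,0]]
    - [-1,[0,0.015,0],[0,0,0]]
    - [-1,[0,0.02,0],[0,0,0]]
    - [-1,[0,0.025,0],[0,0,0]]
    - [-1,[0,0.03,0],[0,0,0]]
    - [-1,[0,0.035,0],[0,0,0]]
    - [-1,[0,0.04,0],[0,0,0]]
    - [-1,[0,0.044,0],[0,0,0]]
    - [-1,[0,0.047,0],[0,0,0]]
    - [-1,[0,0.048,0],[0,0,0]]

```text
time: 34.7
tool_pos: [0.5554, 0.0442, 0.0541]
tool_rot: [3.14, 0.0, 1.47]
contact_force: [-1.4, -2.1, 6.4]
opening: 0.0097
```

```bash
python3 - <<'E'
from h import *
go(0.557,0.0444,0.053,1.472)
E
```

```text
shift [0.0003, 0.0016, 0.0011] turn [0.001, 0.0, -0.002] dist 0.002
pos [0.5554 0.0442 0.0541] rot [3.14 0.   1.47] F [-1.4 -2.1  6.4] M [-0.37  0.28  0.07] op 0.0097 t 34.7 q [-0.06  0.59  1.65 -0.    0.9   0.04]
```

jog_arm:
  series:
    - [-1,[0,0.0005,0],[0,0,0]]
    - [-1,[0,0.001,0],[0,0,0]]
    - [-1,[0,0.0015,0],[0,0,0]]
    - [-1,[0,0.002,0],[0,0,0]]
    - [-1,[0,0.0025,0],[0,0,0]]
    - [-1,[0,0.003,0],[0,0,0]]
    - [-1,[0,0.003,0],[0,0,0]]
    - [-1,[0,0.003,0],[0,0,0]]

```text
time: 35.37
tool_pos: [0.5573, 0.044, 0.0541]
tool_rot: [-3.141, 0.001, 1.47]
contact_force: [-3.9, -3.3, 7.8]
opening: 0.0098
```

```bash
python3 - <<'E'
from h import *
go(0.557,0.0444,0.053,1.472)
E
```

```text
shift [0.0003, -0.0004, 0.0011] turn [-0.0, 0.001, -0.002] dist 0.001
pos [0.5573 0.044  0.0541] rot [-3.141e+00  1.000e-03  1.470e+00] F [-3.9 -3.3  7.8] M [-0.45  0.49  0.04] op 0.0098 t 35.37 q [-0.06  0.59  1.64 -0.    0.91  0.04]
```

jog_arm:
  series:
    - [-1,[0,0.001,0],[0,0,0]]
    - [-1,[0,0.002,0],[0,0,0]]
    - [-1,[0,0.002,0],[0,0,0]]
    - [-1,[0,0.002,0],[0,0,0]]
    - [-1,[0,0.002,0],[0,0,0]]

```text
time: 35.78
tool_pos: [0.5573, 0.044, 0.054]
tool_rot: [-3.137, 0.001, 1.47]
contact_force: [-10.9, -2.3, 12.4]
opening: 0.01
```

```bash
python3 - <<'E'
from h import *
go(0.557,0.0444,0.053,1.472)
E
```

```text
shift [0.0003, -0.0004, 0.001] turn [-0.005, 0.001, -0.002] dist 0.001
pos [0.5573 0.044  0.054 ] rot [-3.137e+00  1.000e-03  1.470e+00] F [-10.9  -2.3  12.4] M [-0.38  1.53  0.05] op 0.01 t 35.78 q [-0.06  0.6   1.64 -0.    0.91  0.04]
```

jog_arm:
  series:
    - [-1,[0,-0.0015,0],[0,0,0]]
    - [-1,[0,-0.0025,0],[0,0,0]]
    - [-0.7,[0,-0.0025,0],[0,0,0]]
    - [-0.4,[0,-0.0025,0],[0,0,0]]
    - [-0.4,[0,-0.0025,0],[0,0,0]]
    - [-0.4,[0,-0.0025,-0.01],[0,0,0]]
    - [-0.4,[0,-0.0025,-0.04],[0,0,0]]
    - [-0.4,[0,-0.0025,-0.08],[0,0,0]]
    - [-0.4,[0,-0.0025,-0.12],[0,0,0]]
    - [0,[0,-0.0025,-0.13],[0,0,0]]
    - [1,[0,-0.0025,-0.13],[0,0,0]]

```text
time: 36.7
tool_pos: [0.5593, 0.0443, 0.1879]
tool_rot: [3.133, -0.0, 1.47]
contact_force: [-0.8, -0.8, -0.4]
opening: 0.0366
```

```bash
python3 - <<'E'
from h import *
go(0.5735,-0.1175,0.18,-2.72)
s=cam("side"); t=cam("top")
crop(s,180,130,310,260,5,"pics/s19.png")
E
```

```text
shift [-0.1596, 0.0303, 0.0081] turn [0.006, 0.009, -2.093] dist 0.163
pos [0.5593 0.0443 0.1879] rot [ 3.133 -0.     1.47 ] F [-0.8 -0.8 -0.4] M [ 0.01 -0.1  -0.03] op 0.0366 t 36.7 q [-0.06  0.44  1.49  0.    1.21  0.04]
```

View pics/s19.png

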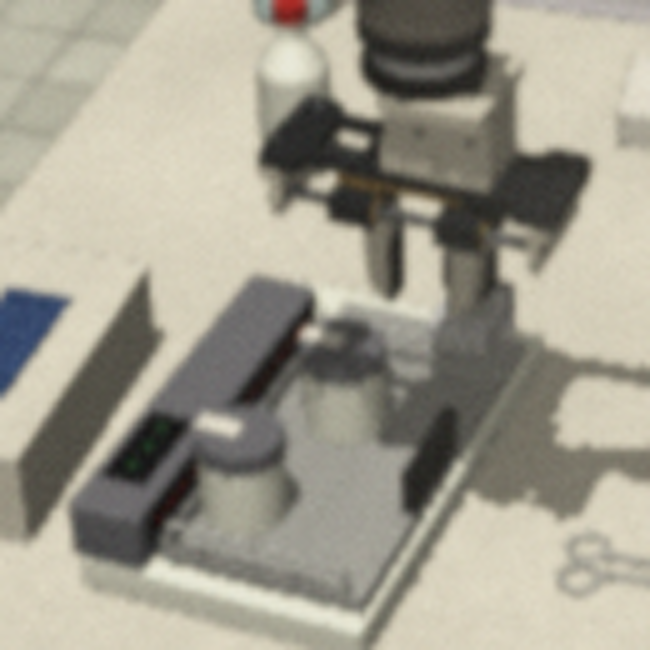

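jog_arm:
  series:
    - [1,[-0.02,0,0],[0,0,-0.12]]
    - [1,[-0.04,0,0],[0,0,-0.24]]
    - [1,[-0.06,0.005,0],[0,0,-0.36]]
    - [1,[-0.08,0.01,0],[0,0,-0.48]]
    - [1,[-0.1,0.015,0],[0,0,-0.6]]
    - [1,[-0.12,0.02,0],[0,0,-0.72]]
    - [1,[-0.14,0.025,0],[0,0,-0.84]]
    - [1,[-0.16,0.03,0],[0,0,-0.96]]
    - [1,[-0.16,0.032,0],[0,0,-1.08]]
    - [1,[-0.16,0.032,0],[0,0,-1.2]]
    - [1,[-0.16,0.032,0],[0,0,-1.32]]
    - [1,[-0.16,0.032,0],[0,0,-1.44]]

```text
time: 37.8
tool_pos: [0.5718, -0.118, 0.1808]
tool_rot: [3.141, -0.005, 2.915]
contact_force: [-0.2, -0.0, 0.7]
opening: 0.0916
```

jog_arm:
  series:
    - [1,[0,0,0],[0,0,-0.12]]
    - [1,[0,0,0],[0,0,-0.24]]
    - [1,[0,0,0],[0,0,-0.36]]
    - [1,[0,0,0],[0,0,-0.48]]
    - [1,[0,0,0],[0,0,-0.6]]
    - [1,[0,0,0],[0,0,-0.68]]
    - [1,[0,0,0],[0,0,-0.7]]
    - [1,[0,0,0],[0,0,-0.7]]
    - [1,[0,0,0],[0,0,-0.7]]

```text
time: 38.55
tool_pos: [0.5724, -0.118, 0.1821]
tool_rot: [3.14, -0.002, -2.676]
contact_force: [0.1, 1.0, -0.1]
opening: 0.0916
```

```bash
python3 - <<'E'
from h import *
go(0.576,-0.1177,0.0875,-2.68)
s=cam("side")
crop(s,180,130,310,260,5,"pics/s20.png")
E
```

```text
shift [-0.0035, -0.0015, 0.0946] turn [0.002, -0.002, 0.004] dist 0.095
pos [ 0.5724 -0.118   0.1821] rot [ 3.140e+00 -2.000e-03 -2.676e+00] F [ 0.1  1.  -0.1] M [ 0.17 -0.15  0.01] op 0.0916 t 38.55 q [-0.33  0.49  1.42 -0.    1.23 -2.37]
```

View pics/s20.png

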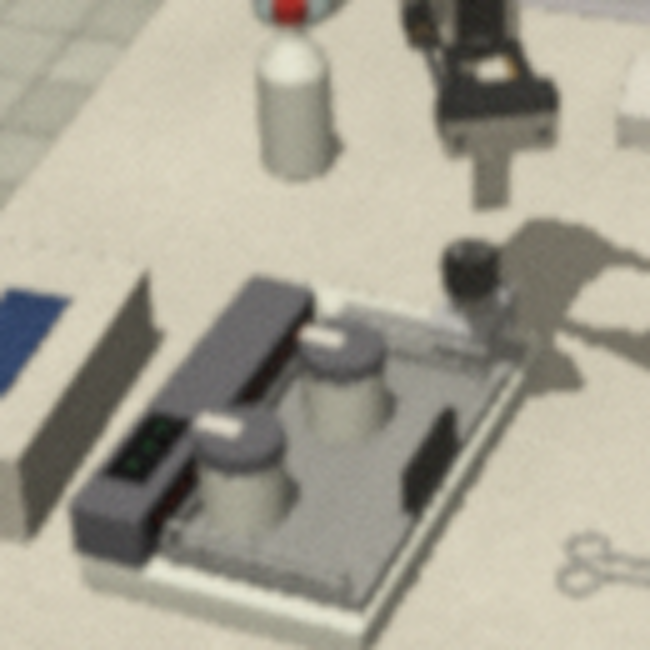

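jog_arm:
  series:
    - [1,[-0.0035,-0.0015,0.03],[0,0,0]]
    - [1,[-0.0035,-0.0015,0.06],[0,0,0]]
    - [1,[-0.0035,-0.0015,0.08],[0,0,0]]
    - [1,[-0.0035,-0.0015,0.092],[0,0,0]]
    - [1,[-0.0035,-0.0015,0.0945],[0,0,0]]
    - [0.4,[-0.0035,-0.0015,0.0945],[0,0,0]]
    - [-0.2,[-0.0035,-0.0015,0.0945],[0,0,0]]
    - [-1,[-0.0035,-0.0015,0.0945],[0,0,0]]
    - [-1,[-0.0035,-0.0015,0.0945],[0,0,0]]
    - [-1,[-0.0035,-0.0015,0.0945],[0,0,0]]
    - [-1,[-0.0035,-0.0015,0.0945],[0,0,0]]
    - [-1,[-0.0035,-0.0015,0.0945],[0,0,0]]
  squeeze: 20

```text
time: 39.6
tool_pos: [0.5768, -0.1179, 0.0892]
tool_rot: [-3.141, 0.0, -2.673]
contact_force: [-0.1, 0.7, -0.6]
opening: 0.0496
```

jog_arm:
  series:
    - [-1,[0,0,0],[0,0,0]]
    - [-1,[0,0,0],[0,0,0]]
    - [-1,[0,0,0],[0,0,0]]
    - [-1,[0,0,0],[0,0,0]]

```text
time: 39.93
tool_pos: [0.5765, -0.1179, 0.0888]
tool_rot: [3.141, -0.0, -2.673]
contact_force: [-1.6, -1.8, 0.7]
opening: 0.0354
```

```bash
python3 - <<'E'
from h import *
go(0.576,-0.1177,0.0875,-2.68)
E
```

```text
shift [0.0004, 0.0004, 0.0013] turn [0.0, -0.0, 0.007] dist 0.001
pos [ 0.5765 -0.1179  0.0888] rot [ 3.141 -0.    -2.673] F [-1.6 -1.8  0.7] M [0.07 0.11 0.05] op 0.0354 t 39.93 q [-0.33  0.59  1.52 -0.    1.03 -2.37]
```

jog_arm:
  series:
    - [-1,[0,0,0],[0,0,0.1]]
    - [-1,[0,0,0],[0,0,0.2]]
    - [-1,[0,0,0.0001],[0,0,0.3]]
    - [-1,[0,0,0.0002],[0,0,0.4]]
    - [-1,[0,0,0.0003],[0,0,0.5]]
    - [-1,[0,0,0.0003],[0,0,0.6]]
    - [-1,[0,0,0.0004],[0,0,0.7]]
    - [-1,[0,0,0.0005],[0,0,0.8]]
    - [-1,[0,0,0.0005],[0,0,0.9]]
    - [-1,[0,0,0.0006],[0,0,1.0]]
    - [-1,[0,0,0.0007],[0,0,1.1]]
    - [-1,[0,0,0.0007],[0,0,1.2]]

```text
time: 40.93
tool_pos: [0.5766, -0.1182, 0.0882]
tool_rot: [-3.141, 0.0, 2.405]
contact_force: [-0.4, 0.2, -1.1]
opening: 0.0357
```

jog_arm:
  series:
    - [-1,[0,0,0],[0,0,0.1]]
    - [-1,[0,0,0.0001],[0,0,0.2]]
    - [-1,[0,0,0.0002],[0,0,0.3]]
    - [-1,[0,0,0.0003],[0,0,0.4]]
    - [-1,[0,0,0.0004],[0,0,0.5]]
    - [-1,[0,0,0.0004],[0,0,0.6]]
    - [-1,[0,0,0.0005],[0,0,0.7]]
    - [-1,[0,0,0.0006],[0,0,0.8]]
    - [-1,[0,0,0.0006],[0,0,0.9]]
    - [-1,[0,0,0.0007],[0,0,1.0]]
    - [-1,[0,0,0.0008],[0,0,1.1]]
    - [-1,[0,0,0.0008],[0,0,1.2]]

```text
time: 41.93
tool_pos: [0.5765, -0.1182, 0.0873]
tool_rot: [-3.141, 0.001, 1.205]
contact_force: [-2.1, 0.3, 1.3]
opening: 0.0354
```

```bash
python3 - <<'E'
from h import *
go(0.576,-0.1177,0.0875,-2.68)
E
```

```text
shift [0.0002, -0.0007, -0.0002] turn [-0.001, 0.0, -2.398] dist 0.001
pos [ 0.5765 -0.1182  0.0873] rot [-3.141e+00  1.000e-03  1.205e+00] F [-2.1  0.3  1.3] M [-0.18  0.27  0.07] op 0.0354 t 41.93 q [-0.33  0.59  1.52 -0.    1.02  0.03]
```

jog_arm:
  series:
    - [-1,[0,0,0],[0,0,0.1]]
    - [-1,[0,0,0.0001],[0,0,0.2]]
    - [-1,[0,0,0.0002],[0,0,0.3]]
    - [-1,[0,0,0.0003],[0,0,0.4]]
    - [-1,[0,0,0.0004],[0,0,0.5]]
    - [-1,[0,0,0.0004],[0,0,0.6]]
    - [-1,[0,0,0.0005],[0,0,0.7]]
    - [-1,[0,0,0.0006],[0,0,0.8]]
    - [-1,[0,0,0.0006],[0,0,0.9]]
    - [-1,[0,0,0.0007],[0,0,1.0]]
    - [-1,[0,0,0.0008],[0,0,1.1]]
    - [-1,[0,0,0.0008],[0,0,1.2]]

```text
time: 42.93
tool_pos: [0.5765, -0.1181, 0.0864]
tool_rot: [3.141, 0.001, 0.005]
contact_force: [-0.2, -0.9, 0.8]
opening: 0.0355
```

jog_arm:
  series:
    - [-1,[0,0,0],[0,0,0.1]]
    - [-1,[0,0,0.0001],[0,0,0.2]]
    - [-1,[0,0,0.0002],[0,0,0.3]]
    - [-1,[0,0,0.0003],[0,0,0.4]]
    - [-1,[0,0,0.0004],[0,0,0.5]]
    - [-1,[0,0,0.0004],[0,0,0.6]]
    - [-1,[0,0,0.0005],[0,0,0.7]]
    - [-1,[0,0,0.0005],[0,0,0.8]]
    - [-1,[0,0,0.0006],[0,0,0.88]]
    - [-1,[0,0,0.0006],[0,0,0.94]]
    - [-1,[0,0,0.0006],[0,0,0.96]]
    - [-1,[0,0,0.0006],[0,0,0.96]]

```text
time: 43.93
tool_pos: [0.576, -0.1178, 0.0849]
tool_rot: [3.14, 0.001, -0.949]
contact_force: [-0.9, -0.4, -7.0]
opening: 0.0356
```

```bash
python3 - <<'E'
from h import *
go(0.576,-0.1177,0.0875,-2.68)
E
```

```text
shift [-0.0001, -0.0, -0.0026] turn [0.002, -0.0, 1.731] dist 0.003
pos [ 0.576  -0.1178  0.0849] rot [ 3.14e+00  1.00e-03 -9.49e-01] F [-0.9 -0.4 -7. ] M [-0.06  0.09  0.42] op 0.0356 t 43.93 q [-0.33  0.6   1.53 -0.    1.02  2.19]
```

jog_arm:
  series:
    - [-1,[0,0,0.002],[0,0,-0.01]]
    - [-1,[0,0,0.004],[0,0,-0.01]]
    - [-1,[0,0,0.006],[0,0,-0.01]]
    - [-1,[0,0,0.007],[0,0,-0.01]]
    - [-1,[0,0,0.007],[0,0,-0.01]]
    - [-1,[0,0,0.007],[0,0,-0.01]]

```text
time: 44.43
tool_pos: [0.5763, -0.1179, 0.0788]
tool_rot: [3.141, 0.0, -0.94]
contact_force: [-3.3, -1.1, -5.0]
opening: 0.0355
```

```bash
python3 - <<'E'
from h import *
go(0.576,-0.1177,0.0875,-2.68)
E
```

```text
shift [-0.0004, 0.0001, -0.0087] turn [0.001, -0.0, 1.74] dist 0.009
pos [ 0.5763 -0.1179  0.0788] rot [ 3.141  0.    -0.94 ] F [-3.3 -1.1 -5. ] M [-0.18  0.73  0.28] op 0.0355 t 44.43 q [-0.33  0.6   1.53 -0.    1.01  2.18]
```

jog_arm:
  series:
    - [-0.1,[0,0,0],[0,0,0]]
    - [0.2,[0,0,0],[0,0,0]]
    - [1,[0,0,0],[0,0,0]]
    - [1,[0,0,0],[0,0,0]]
    - [1,[0,0,0],[0,0,0]]
    - [1,[0,0,0],[0,0,0]]
    - [1,[0,0,-0.02],[0,0,0]]
    - [1,[0,0,-0.06],[0,0,0]]
    - [1,[0,0,-0.1],[0,0,0]]
    - [1,[0,0,-0.12],[0,0,0]]
    - [1,[0,0,-0.12],[0,0,0]]

```text
time: 45.35
tool_pos: [0.5793, -0.1187, 0.2049]
tool_rot: [-3.135, -0.009, -0.94]
contact_force: [0.1, -0.4, -0.6]
opening: 0.0915
```

jog_arm:
  series:
    - [1,[-0.03,0.03,0],[0,0,0]]
    - [1,[-0.06,0.06,0],[0,0,0]]
    - [1,[-0.06,0.1,0],[0,0,0]]
    - [1,[-0.06,0.14,0],[0,0,0]]
    - [1,[-0.06,0.18,0],[0,0,0]]
    - [1,[-0.06,0.22,0],[0,0,0]]
    - [1,[-0.06,0.24,0],[0,0,0]]
    - [1,[-0.06,0.24,0],[0,0,0]]

```text
time: 46.02
tool_pos: [0.3446, -0.2123, 0.1984]
tool_rot: [3.14, 0.001, -0.944]
contact_force: [0.2, 0.3, -0.4]
opening: 0.092
```

```bash
python3 - <<'E'
from h import *
s=cam("side"); t=cam("top")
crop(t,200,120,340,240,5,"pics/t21.png")
crop(s,180,150,310,260,5,"pics/s21.png")
cv2.imwrite("pics/t22.png",t["img"][:,:,::-1])
X=xyz(t); print("knob z",np.median(X[187:193,312:318,2]))
go(0,0,0,0)
for th in (110,120):
  pot(t,(0.665,0.1),0.103,R=.045,thr=th); pot(t,(0.632,-0.008),0.103,R=.045,thr=th)
E
```

```text
knob z 0.10446445875266996
shift [-0.3748, 0.1567, 0.1987] turn [-0.0, 0.0, -0.943] dist 0.452
pos [ 0.3471 -0.2112  0.1986] rot [-3.141  0.    -0.943] F [0.6 0.3 0.1] M [ 0.14  0.06 -0.01] op 0.0918 t 46.12 q [-0.74  0.15  1.87  0.    1.12  1.78]
top cap mean [0.6652 0.0986] circ (0.6654, 0.0974) r 0.0307 n 337 strip n 46 dir mean -0.04 dir axis -0.06 dist 0.0171 z 0.1025
top cap mean [ 0.6317 -0.008 ] circ (0.6324, -0.0082) r 0.0305 n 339 strip n 47 dir mean -0.15 dir axis -0.16 dist 0.0163 z 0.1025
top cap mean [0.6652 0.0986] circ (0.6654, 0.0974) r 0.0307 n 337 strip n 37 dir mean -0.06 dir axis -0.15 dist 0.0175 z 0.1025
top cap mean [ 0.6317 -0.008 ] circ (0.6324, -0.0082) r 0.0305 n 339 strip n 38 dir mean -0.15 dir axis -0.2 dist 0.0176 z 0.1025
```

View pics/t21.png

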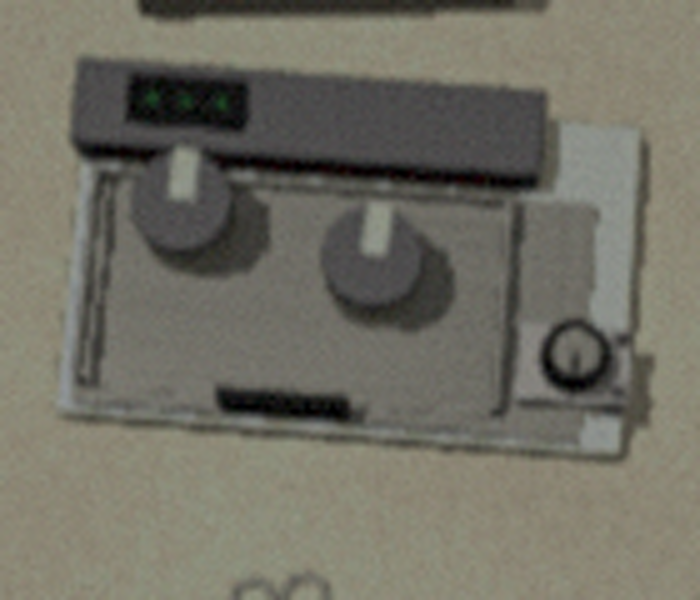

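View pics/s21.png

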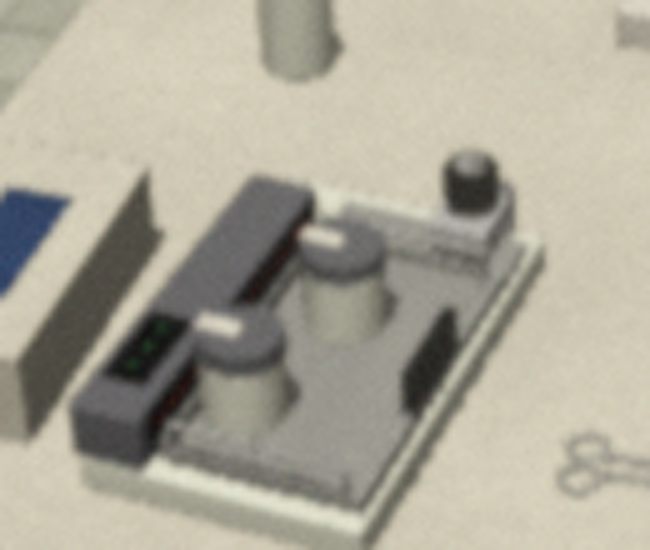

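View pics/t22.png

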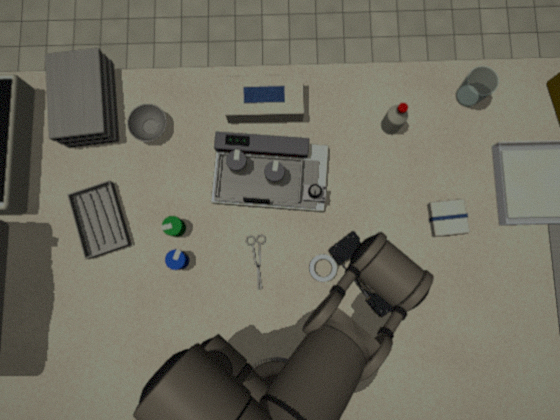

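```bash
python3 -c "
from cell import job
print(job.hand_in())"
```

```text
the job is handed in; nothing more can be done
None
```

I booked in the two grey pots and handed the job in at about 46 s, with no verdict reported back. Only two pots were on the worktop. I left the blue and green look-alikes alone.

**What I did:** I pulled the lock screw up and wound it out 4.5 rad, and it stayed about 11 mm up. I drew the tray out about 89 mm and stood both pots on it with their codes towards the scanner. Then I pushed the tray to its stop, wound the screw back, and it went down.

**Last checks before handing in:**
- **Tray and lock:** The tray was pushed firmly against its home stop. The knob top read 104.5 mm, against about 105.5 mm at the start, and its line points to the front again, so the screw is down.
- **Pots:** Both caps were at about 103 mm, so both pots stand flat on the tray. The seal strips put the codes within about 6° of square to the scanner.
- **Other objects:** The bystanders looked unmoved in the final top picture, though I did not measure them. The gripper touches nothing.

**Not ideal:** The left pot was knocked about 3 cm while it stood on the drawn-out tray. It was still upright, within bounds and facing the scanner, so I left it there. It stands about 15 mm behind the row line, where the limit is 25 mm, so the two pots are not perfectly in line.

**Disagreement:** The side camera placed the cap centres about 5–12 mm further in y than the top camera. I went by the top view, and the grasps confirmed it.

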